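Fill the red cup and bring it round to the player

ROBOT

A 7-joint arm with a two-finger parallel gripper is mounted at the origin on the work surface. World frame = base frame: x ahead of the robot, y to its left, z up, the work surface at z = 0. Lengths are in m, angles in rad, forces in N, time in s.
With the tool pointing down it reaches from about 0.425 to 0.925 m from the base axis. Payload 6.8 kg.
Tool frame: the origin (TCP) lies on the mounting face of the last link; the fingertips stand 173 mm ahead of it and the grasp point (between the pads) lies 155 mm ahead of it (grip_point_offset is the distance from the TCP to the grasp point, in m); x points along the fingers, z is the direction in which the jaws open and shut, and the axes are right-handed (so a half turn about x gives the same grasp; the last joint's range is limited). The gripper opens to 85 mm and grips with 20 to 120 N. Pads are 22 mm wide; open, the fingers measure 114 mm over their backs; the gripper's body (76 mm by 85 mm) begins 54 mm behind the grasp point. The pads swing forward as they close: fully open they stand 13 mm farther back than shut.
Start: joints at [1.075, 0.477, 0.022, 1.555, -0.011, 1.109, -0.083], TCP at [0.255, -0.625, 0.405] pointing down, gripper open.
Joint ranges: [-2.96, 2.96], [-0.34, 2.1], [-1.41, 1.46], [0.24, 2.44], [-1.37, 4.51], [0.17, 1.92], [-2.96, 2.96]. Speed limits (rad/s): [2.39, 2.39, 3.14, 3.14, 3.14, 3.14, 3.14].

INTERFACE

Orientations are given as a rotation vector (axis times angle).
In Python, from bench import * gives the robot as it stands. The module is installed in compiled form; this text tells all that it offers.
- The arm moves only by the tool servo_tool, never from a script. Its argument "motion" is a list of rows, each a list of 5 numbers: the shift along the tool's x, y, z in m, then the turn about the tool's x in degrees, then the gripper command: -1 is fully open, 1 is shut, values between are in proportion. In form: [[dx, dy, dz, turn, fingers], ...]. A call has 1 to 8 rows; each row is the pose to reach, as a shift and turn from the pose measured when the call began, along the tool's axes at that moment; what a row does not reach only later rows make up. A row lasts 1/10 s, in which the tool goes at most 50 mm and 8.59 degrees, less where a joint would pass 70% of its speed; a pose out of reach is approached as far as the arm can. A call with a gripper value outside its range is refused whole. The fingers move at their own pace and stop on an object; "force" is the grip in N (left out, the last holds). Time passes only in rows, so rows that repeat a pose let the fingers close. It gives the time, the measured TCP pose, the force and the opening at its end, in the units of the state.
- get_obs(): the state, without advancing time (a new reading comes with each control period).
- grab_frame(name): name is "side" or "top" or "wrist"; returns the picture (384x512x3 uint8, red, green, blue); there is no depth.
- camera_params(name): a dict with "mtx" (3x3 intrinsics, pixels), "world_to_cam" (4x4, takes a point from world to camera coordinates); the wrist camera has in their place "T_tool_cam" (4x4, takes a point from camera to tool coordinates, whose origin is the TCP and whose axes are the tool frame's). Camera axes: x right, y down, z forward; pixel columns grow to the right and rows downward; lengths in m; the calibration is good to about 2 mm. A picture is of the moment at which its call begins: read the wrist's pose just before it. camera_params takes no time and is no camera call.
- hand_in(): hands the job in, once; it reports no verdict.
The state is a dict: "clock": time; "joints": joint angles; "qvel": joint speeds; "tau": joint torques, N m; "tcp_pos": TCP position; "orientation": TCP orientation; "contact_force": force on the tool from outside, world axes, zero at the start; "moment": the same for the moment, N m; "grip_width": finger opening in m.
Only numpy, scipy, OpenCV 4.12 (cv2) and the standard library are available. Lean on these libraries where they do the work, as an engineer would, in place of code of your own. Each camera call takes 0.05 s, during which the arm holds its last target. There are 200 camera calls.

TASK

With the scoop, take at least two marbles together out of the wooden trough and tip them into the red cup on the turntable, without touching marbles with the fingers or spilling any onto the table, then set the scoop back upright on its cork pad. Then turn the turntable until the red cup stands in line with the yellow pointer, and finish while still gripping the turntable to keep it still there: do not let go. Leave everything else on the table where it is.

Things in the scene. Friction and masses are not known exactly. Their poses are not given: they have to be found in the camera images.
- trough: Fixed wooden open-topped trough holding the marbles, 250 long (its own x) x 82 wide x 32 tall outside, walls 4 and floor 6 thick, so 242 x 74 inside. Origin: centre of its underside, on the table; x along its length, -x end roughly towards the robot. The floor is flat from end wall to end wall. The marbles lie in its -x half.
- marble1_center (a point): Centre of the blue marble, 20 diameter, 11 g (all three marbles are alike, of smooth slippery glass, and roll freely).
- marble2_center (a point): Centre of the yellow marble.
- marble3_center (a point): Centre of the green marble.
- scoop: Loose aluminium scoop, 0.14 kg, standing on its flat bottom on the cork pad. Pan 66 long (x) x 66 wide (y), floor and sides 1.5 thick, sides 24 tall, back 30 tall; open at its front, the -x end. Origin: centre of the pan's underside, z up. Drawn level along the trough floor 1 mm up, lip first, it rolls the marbles to the end wall and slips under them; raised there with its front tipping up, it gathers them in.
- scoop_lip (a point): Middle of the scoop's front edge, the lip, at its underside (x = -33, z = 0 in the scoop's frame). Marbles in the pan roll out over it unless the front is tipped up about 10 degrees; tipped down 30 degrees or more, it pours.
- scoop_grip (a point): On the scoop's upright black handle, 12 thick (y, the way to grip it) x 24 (x), which stands at the back of the pan at x = +35 and spans 28 to 120 above the underside; this point is 100 above it.
- scoop_in (a point): Inside the pan, 12 above the centre of its underside.
- pad: Fixed cork pad, 130 (x) x 100 (y) x 4 thick, where the scoop lives. Origin: centre of its underside, on the table.
- caddy: Fixed black foot of the turntable. Origin on the turntable's vertical axis at table height. A yellow pointer, 24 tall, sticks out from under the turntable along the foot's own -x, its tip 177 from the axis: it marks the front.
- front_spot (a point): Where the red cup must be: the point 85 from the axis, in the direction of the yellow pointer (45 above the table).
- carousel: Turntable: wooden disc 270 across, top 40 above the table, turning either way without stops on the caddy's vertical axis (friction 0.06 N m, stays where left). Origin on the axis, 30 above the table. Three fixed cups, 84 outside, 76 inside at the rim, rims 95 above the table, centred 85 from the axis: red at its own -x, white +y, grey -y; its handle, a steel peg, at +x.
- red_cup (a point): Centre of the red cup's inner floor, 45 above the table.
- peg_top (a point): Top of the turntable's upright round steel peg: 12 thick, 105 from the axis, its top 125 above the table; clear all round above its 24 mm collar, which reaches 48 above the table. It may turn between the fingers as the turntable goes round.
- water_bottle: Bystander: clear water bottle with a white cap, 64 across, 200 tall, standing. Origin: centre of its underside.
- phone: Bystander: black phone lying flat, 74 x 150 x 9. Origin: centre of its underside.
- tile_a: Bystander: loose game tile lying flat, 26 x 36 x 20, green over white. Origin: centre of its underside.
- tile_b: Bystander: another loose game tile like tile_a. Origin: centre of its underside.
- tile_rack: Bystander: dark wooden rack 50 x 300 with a row of nine standing tiles, 48 tall. Origin: centre of its underside.
- mug: Bystander: blue mug, 80 across, 95 tall. Origin: centre of its underside.
- die: Bystander: white die, 16 a side. Origin: centre of its underside.
Mind the look-alikes: they are no part of the job. Of the things that look like the scoop, the middle-sized one is meant.

How it is judged:
On the way, in this order (a step that is already met when the one before it is completed fails the run):
1. at least two marbles are carried in the held scoop, clear above the trough (((distance between each of marble1_center, marble2_center and scoop_in below 0.045 m and height (world z) of each of marble1_center, marble2_center above 0.06 m) or (distance between each of marble1_center, marble3_center and scoop_in below 0.045 m and height (world z) of each of marble1_center, marble3_center above 0.06 m) or (distance between each of marble2_center, marble3_center and scoop_in below 0.045 m and height (world z) of each of marble2_center, marble3_center above 0.06 m)) and contact force between the fingers and scoop above 0.5 N), for 0.2 s.
2. at least two marbles lie in the red cup (((horizontal distance between each of marble1_center, marble2_center and red_cup below 0.038 m and z of marble1_center in the frame of red_cup between 0 and 0.05 m and z of marble2_center in the frame of red_cup between 0 and 0.05 m) or (horizontal distance between each of marble1_center, marble3_center and red_cup below 0.038 m and z of marble1_center in the frame of red_cup between 0 and 0.05 m and z of marble3_center in the frame of red_cup between 0 and 0.05 m) or (horizontal distance between each of marble2_center, marble3_center and red_cup below 0.038 m and z of marble2_center in the frame of red_cup between 0 and 0.05 m and z of marble3_center in the frame of red_cup between 0 and 0.05 m))), for 0.3 s.
3. the scoop stands upright on the cork pad, let go (horizontal distance between scoop and pad below 0.04 m and height (world z) of scoop below 0.012 m and angle between scoop's own z axis and vertical below 0.15 rad and contact force between the fingers and scoop below 0.1 N), for 0.3 s.
4. the red cup is at the pointer with the turntable in hand (horizontal distance between red_cup and front_spot below 0.012 m and contact force between the fingers and carousel above 1 N), for 0.2 s.
At the end, for the whole second after the job is handed in: At least two marbles in the red cup; scoop released, upright (0.15 rad) on the cork pad, within 40 mm of its centre; red cup within 12 mm of the spot at the pointer; fingers on the turntable with over 1 N, it turning under 0.05 rad/s (all of step 3 and all of step 4 and ((horizontal distance between each of marble1_center, marble2_center and red_cup below 0.038 m and z of marble1_center in the frame of red_cup between 0 and 0.05 m and z of marble2_center in the frame of red_cup between 0 and 0.05 m) or (horizontal distance between each of marble1_center, marble3_center and red_cup below 0.038 m and z of marble1_center in the frame of red_cup between 0 and 0.05 m and z of marble3_center in the frame of red_cup between 0 and 0.05 m) or (horizontal distance between each of marble2_center, marble3_center and red_cup below 0.038 m and z of marble2_center in the frame of red_cup between 0 and 0.05 m and z of marble3_center in the frame of red_cup between 0 and 0.05 m)) and angular speed of carousel below 0.05 rad/s); the arm keeps its last pose, push and grip.
It fails at once if a marble is spilled onto the table (its centre 10 mm up) or the floor (height (world z) of any of marble1_center, marble2_center, marble3_center below 0.013 m).
It fails at once if the fingers touch a marble (contact force between the fingers and marble1 above 0.3 N or contact force between the fingers and marble2 above 0.3 N or contact force between the fingers and marble3 above 0.3 N).
It fails at once if a bystander is moved more than 30 mm (distance of any of water_bottle, phone, tile_a, tile_b, tile_rack, mug, die from where it was at the start of the episode above 0.03 m).
It also fails if it takes over 72 s, if anything falls off the work surface, if the arm or the gripper's body presses on something with over 40 N, if the wrist force passes 120 N, or if a joint passes its speed limit or range.

## Working session

There is one attempt and no reset: what is moved stays moved. The work goes in short steps, Python scripts to look and compute and a tool call to move; the robot and the scene stay as the last step left them, time stands still between calls to the robot, and variables do not carry over. Pictures are saved under pics/ and viewed, about 8 in all and at most 12, crops included, and the job is handed in when it is done.

Besides the shell and the picture viewer there is one more tool, called after "Request:" as a command line: name --pt "numbers of a row" for each row, then --argument value for the rest. servo_tool: Moves the arm, as the interface text tells. Its arguments: {"type":"object","properties":{"motion":{"type":"array","items":{"type":"array","items":{"type":"number"}}},"force":{"type":"number"}},"required":["motion"]}

```bash
mkdir -p pics
cat > h.py <<'E'
from bench import *
import numpy as np, cv2
from scipy.spatial.transform import Rotation as R
def save(n,im,s=1.5): cv2.imwrite('pics/'+n,cv2.resize(im[:,:,::-1],None,fx=s,fy=s,interpolation=cv2.INTER_CUBIC))
def cam(name,obs=None):
    p=camera_params(name);K=np.array(p['mtx'])
    if name=='wrist':
        o=obs or get_obs();T=np.eye(4);T[:3,:3]=R.from_rotvec(o['orientation']).as_matrix();T[:3,3]=o['tcp_pos']
        W=np.linalg.inv(T@np.array(p['T_tool_cam']))
    else: W=np.array(p['world_to_cam'])
    return K,W
def ray(c,px):
    K,W=c;d=W[:3,:3].T@np.linalg.solve(K,[px[0],px[1],1.]);o=-W[:3,:3].T@W[:3,3];return o,d/np.linalg.norm(d)
def plane(c,px,z): o,d=ray(c,px);return o+d*(z-o[2])/d[2]
def proj(c,P): K,W=c;q=K@(W[:3,:3]@np.asarray(P,float)+W[:3,3]);return q[:2]/q[2]
def tri(c1,p1,c2,p2):
    (a,u),(b,v)=ray(c1,p1),ray(c2,p2)
    s=np.linalg.lstsq(np.c_[u,-v],b-a,rcond=None)[0];A,B=a+u*s[0],b+v*s[1];return (A+B)/2,np.linalg.norm(A-B)
E
python3 - <<'E'
from h import *
o=get_obs();print({k:np.round(v,3) for k,v in o.items()})
for n in ('top','side','wrist'):
    im=grab_frame(n);np.save(n+'0.npy',im);save(n+'0.png',im)
    c=cam(n,o);print(n,np.round(c[0],1).tolist(),np.round(-c[1][:3,:3].T@c[1][:3,3],3),np.round(c[1][:3,:3],2).tolist())
print(np.round(R.from_rotvec(o['orientation']).as_matrix(),3))
E
```

```text
{'clock': np.float64(0.0), 'joints': array([ 1.075,  0.478,  0.022,  1.556, -0.012,  1.109, -0.083]), 'qvel': array([-0.001, -0.   ,  0.   , -0.   , -0.002,  0.001, -0.   ]), 'tau': array([-0.0000e+00, -5.9645e+01,  1.6080e+00, -2.8119e+01,  1.2000e-02,
        9.0000e-03,  0.0000e+00]), 'tcp_pos': array([ 0.255, -0.625,  0.404]), 'orientation': array([ 0.92 ,  1.37 , -0.918]), 'contact_force': array([ 0.071, -0.286, -0.476]), 'moment': array([ 0.05 , -0.006,  0.061]), 'grip_width': np.float64(0.085)}
top [[380.2, 0.0, 256.2], [0.0, 380.2, 183.0], [0.0, 0.0, 1.0]] [ 0.35  -0.034  1.303] [[-0.0, -1.0, -0.01], [-0.99, 0.0, -0.16], [0.16, 0.01, -0.99]]
side [[393.5, 0.0, 252.3], [0.0, 393.5, 191.1], [0.0, 0.0, 1.0]] [ 0.447 -0.843  0.709] [[0.99, -0.12, 0.02], [-0.06, -0.59, -0.8], [0.11, 0.8, -0.59]]
wrist [[268.7, 0.0, 253.2], [0.0, 268.7, 195.9], [0.0, 0.0, 1.0]] [ 0.318 -0.599  0.373] [[0.38, -0.93, -0.0], [-0.89, -0.36, 0.27], [-0.25, -0.1, -0.96]]
[[-0.001  0.926  0.378]
 [ 0.002  0.378 -0.926]
 [-1.    -0.    -0.002]]
```

View pics/top0.png

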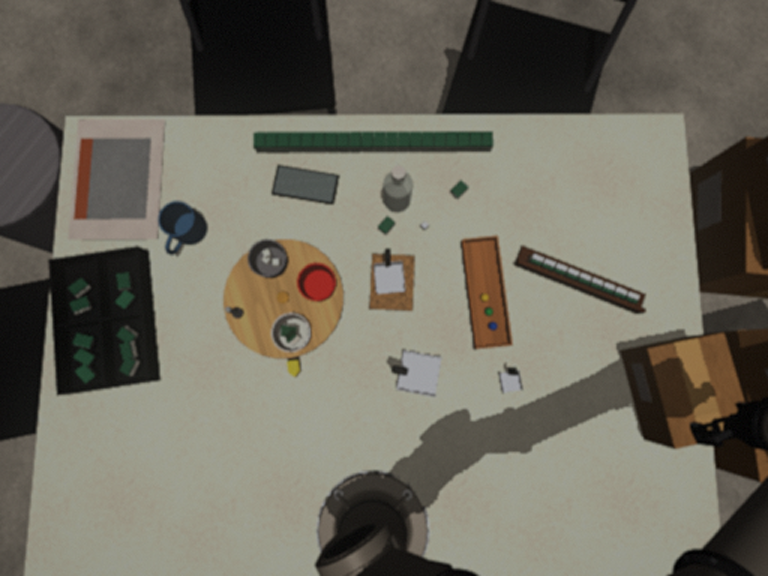

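View pics/side0.png

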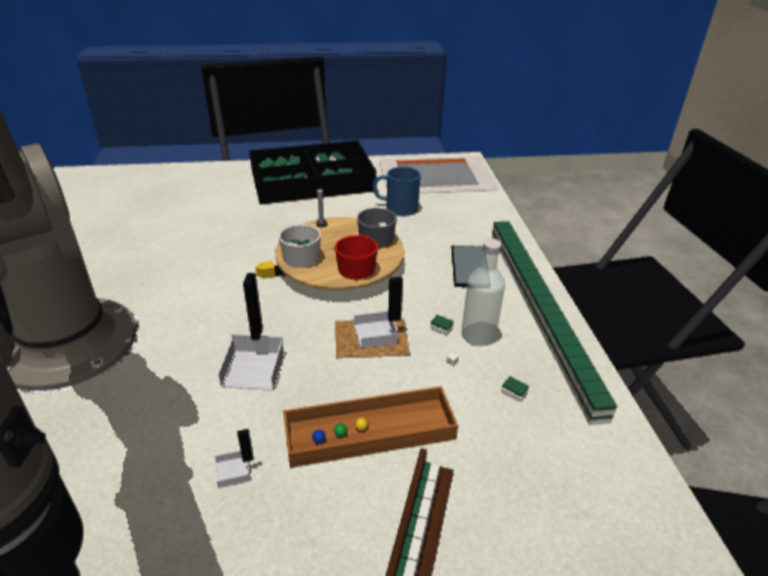

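Top view, in the 1.5x picture's pixels: there are three scoops. The large one is at (417,371), the small one at (510,380), and the third is on the cork pad at (390,278) with its handle at (388,258). The pad scoop is the middle-sized one, so I choose it. The trough runs (480,238)–(492,347), with marbles at (485,297), (489,312) and (493,326). The red cup is at (317,282), the peg at (235,312) and the pointer at (293,366).

Run:
```python
from h import *
t=np.load('top0.npy');c=cam('top');s=np.load('side0.npy');cs=cam('side')
f=lambda x,y,z:print(x,y,z,np.round(plane(c,(x/1.5,y/1.5),z),3))
for a in [(388,258,.124),(388,278,.006),(392,282,.004),(480,238,.032),(492,347,.032),(463,240,.032),(497,237,.032),(475,348,.032),(511,344,.032),(317,282,.095),(283,298,.04),(235,312,.04),(293,366,.02),(417,371,0),(510,380,0),(397,175,.2),(387,225,.02),(424,226,.01),(400,370,.12)]: f(*a)
def blobs(im,lo,hi):
    h=cv2.cvtColor(im,cv2.COLOR_RGB2HSV);m=cv2.inRange(h,lo,hi);n,l,st,ce=cv2.connectedComponentsWithStats(m)
    return [(tuple(np.round(ce[i],1)),st[i,4],st[i,:4].tolist()) for i in range(1,n) if st[i,4]>6]
for nm,lo,hi in [('yel',(22,150,60),(34,255,255)),('blue',(112,150,40),(128,255,255)),('green',(50,120,40),(75,255,255)),('red',(0,220,60),(4,255,255))]:
    for n,im in (('top',t),('side',s)): print(nm,n,[b for b in blobs(im,lo,hi) if b[1]<2500][:8])
save('c1.png',np.vstack([t[150:280,230:360],s[180:310,200:330]]),3)
```

```text
388 258 0.124 [ 0.571 -0.035  0.124]
388 278 0.006 [ 0.546 -0.036  0.006]
392 282 0.004 [ 0.537 -0.045  0.004]
480 238 0.032 [ 0.634 -0.245  0.032]
492 347 0.032 [ 0.388 -0.265  0.032]
463 240 0.032 [ 0.63  -0.206  0.032]
497 237 0.032 [ 0.636 -0.284  0.032]
475 348 0.032 [ 0.386 -0.227  0.032]
511 344 0.032 [ 0.394 -0.307  0.032]
317 282 0.095 [0.525 0.117 0.095]
283 298 0.04 [0.497 0.199 0.04 ]
235 312 0.04 [0.466 0.305 0.04 ]
293 366 0.02 [0.347 0.176 0.02 ]
417 371 0 [ 0.335 -0.1    0.   ]
510 380 0 [ 0.315 -0.309  0.   ]
397 175 0.2 [ 0.727 -0.054  0.2  ]
387 225 0.02 [ 0.668 -0.033  0.02 ]
424 226 0.01 [ 0.668 -0.12   0.01 ]
400 370 0.12 [ 0.339 -0.059  0.12 ]
yel top [((np.float64(323.0), np.float64(198.0)), np.int32(9), [322, 197, 3, 3]), ((np.float64(195.5), np.float64(244.1)), np.int32(63), [192, 240, 8, 10])]
yel side [((np.float64(176.9), np.float64(179.4)), np.int32(100), [171, 175, 13, 10]), ((np.float64(240.4), np.float64(282.1)), np.int32(41), [237, 279, 7, 7])]
blue top []
blue side []
green top [((np.float64(51.5), np.float64(203.3)), np.int32(10), [49, 200, 5, 6]),
[... 158 characters left out ...]
 [((np.float64(225.3), np.float64(103.4)), np.int32(26), [222, 101, 8, 6]), ((np.float64(185.7), np.float64(107.2)), np.int32(128), [173, 103, 27, 9]), ((np.float64(215.2), np.float64(104.1)), np.int32(26), [212, 102, 7, 6]), ((np.float64(218.5), np.float64(114.2)), np.int32(31), [215, 112, 9, 5]), ((np.float64(229.5), np.float64(113.2)), np.int32(29), [225, 112, 10, 4]), ((np.float64(199.0), np.float64(116.4)), np.int32(21), [196, 115, 7, 4]), ((np.float64(184.8), np.float64(118.2)), np.int32(46), [176, 116, 19, 5]), ((np.float64(371.1), np.float64(215.0)), np.int32(1481), [330, 149, 80, 124])]
red top []
red side [((np.float64(237.1), np.float64(170.7)), np.int32(598), [224, 158, 27, 28])]
```

View pics/c1.png

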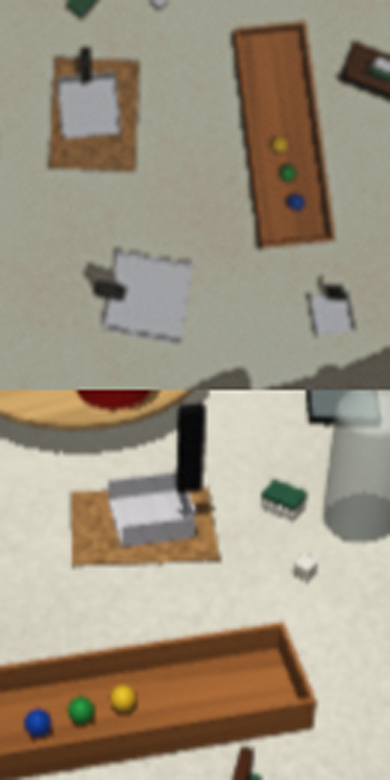

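The crop confirms it: the scoop on the cork is the middle-sized one, open towards the robot, with its handle at the far side. Next I move to a viewpoint above.

Request:
servo_tool --pt "0 0.436 -0.368 22 -1" --pt "0 0.436 -0.368 22 -1" --pt "0 0.436 -0.368 22 -1" --pt "0 0.436 -0.368 22 -1" --pt "0 0.436 -0.368 22 -1" --pt "0 0.436 -0.368 22 -1" --pt "0 0.436 -0.368 22 -1" --pt "0 0.436 -0.368 22 -1" --force 20

```text
clock: 0.95
tcp_pos: [0.441, -0.2684, 0.4045]
orientation: [1.207, 1.212, -1.206]
contact_force: [1.5, -0.6, -0.6]
grip_width: 0.0856
```

Run:
```python
from h import *
o=get_obs();im=grab_frame('wrist');np.save('w1.npy',im);import pickle;pickle.dump(o,open('w1.pkl','wb'));print(o['tcp_pos'],abs(o['qvel']).max(),get_obs()['tcp_pos'])
```

```text
[ 0.44101156 -0.26844158  0.40453391] 1.0364332564145822 [ 0.44544133 -0.26011768  0.40459802]
```

Request:
servo_tool --pt "0 0.05 -0.18 0 -1" --pt "0 0.05 -0.18 0 -1" --pt "0 0.05 -0.18 0 -1" --pt "0 0.05 -0.18 0 -1" --pt "0 0.05 -0.18 0 -1" --pt "0 0.05 -0.18 0 -1" --pt "0 0.05 -0.18 0 -1"

```text
clock: 1.7
tcp_pos: [0.4925, -0.0808, 0.4055]
orientation: [1.204, 1.218, -1.196]
contact_force: [0.3, -0.4, 0.5]
grip_width: 0.0854
```

Run:
```python
from h import *
import pickle
o=get_obs();im=grab_frame('wrist');np.save('w2.npy',im);pickle.dump(o,open('w2.pkl','wb'));print(o['tcp_pos'],abs(o['qvel']).max())
save('w12.png',np.vstack([np.load('w1.npy'),im]),.78*1)
save('w2.png',im,1.5)
```

```text
[ 0.49245113 -0.08078997  0.4054734 ] 0.012042730138504818
```

View pics/w12.png

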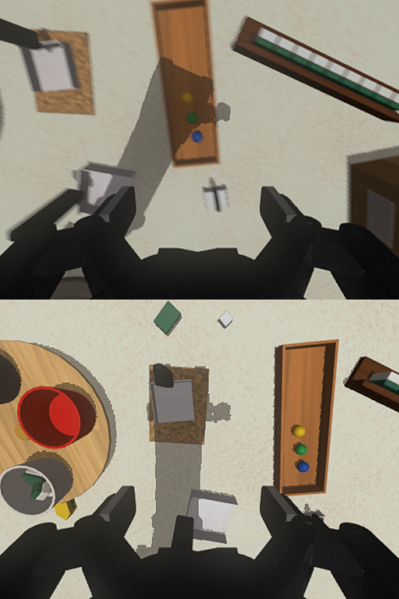

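The two wrist views (stacked, scale 0.78) both show the pad scoop. In the second it is around (172,398), with the handle at (163,373) and the trough at (277–337, 340–495). Now I measure it.

Run:
```python
from h import *
import pickle
W={}
for k in ('w1','w2'):
    W[k]=(np.load(k+'.npy'),cam('wrist',pickle.load(open(k+'.pkl','rb'))))
def big(m,roi,cl=3):
    x0,y0,x1,y1=roi;mm=np.zeros_like(m);mm[y0:y1,x0:x1]=m[y0:y1,x0:x1]
    mm=cv2.morphologyEx(mm,cv2.MORPH_CLOSE,np.ones((cl,cl)))
    cs,_=cv2.findContours(mm,cv2.RETR_EXTERNAL,cv2.CHAIN_APPROX_NONE);return max(cs,key=cv2.contourArea)
im,c=W['w2'];h=cv2.cvtColor(im,cv2.COLOR_RGB2HSV)
# trough: rim at z=.032
k=big(cv2.inRange(h,(5,110,30),(18,255,255)),(330,40,450,260));a=cv2.approxPolyDP(cv2.convexHull(k),6,True)[:,0];
P=np.array([plane(c,p,.032)[:2] for p in a]);print('trough px',a.tolist(),'\n',P.round(4).tolist())
print([np.linalg.norm(P[i]-P[i-1]).round(4) for i in range(len(P))])
# cork
k=big(cv2.inRange(h,(8,80,30),(25,255,255)),(185,80,285,200),9);a=cv2.boxPoints(cv2.minAreaRect(k));
P=np.array([plane(c,p,.004)[:2] for p in a]);print('cork',a.round(1).tolist(),P.round(4).tolist(),P.mean(0).round(4))
# pan (grey)
for n,roi in (('w2',(185,95,260,170)),('w1',(25,40,110,130))):
    im,c=W[n];h=cv2.cvtColor(im,cv2.COLOR_RGB2HSV)
    k=big(cv2.inRange(h,(0,0,75),(180,45,255)),roi);
    a=cv2.approxPolyDP(cv2.convexHull(k),3,True)[:,0];print(n,'pan',a.tolist(),[plane(c,p,.006)[:2].round(4).tolist() for p in a])
    k=big(cv2.inRange(h,(0,0,0),(180,255,45)),roi if n=='w2' else (0,10,80,80));print('handle',cv2.approxPolyDP(k,2,True)[:,0].tolist())
save('w2c.png',np.hstack([W['w2'][0][70:200,170:300],cv2.copyMakeBorder(W['w1'][0][20:150,0:130],0,0,0,0,0)]),3)
im,c=W['w2'];h=cv2.cvtColor(im,cv2.COLOR_RGB2HSV)
for nm,lo,hi in [('yel',(22,150,50),(34,255,255)),('blue',(105,150,30),(128,255,255)),('green',(45,120,30),(75,255,255))]:
  for n in W:
    im,c=W[n];h=cv2.cvtColor(im,cv2.COLOR_RGB2HSV);roi=(350,0,420,260) if n=='w2' else (210,90,290,200)
    k=big(cv2.inRange(h,lo,hi),roi);m=cv2.moments(k);p=(m['m10']/m['m00'],m['m01']/m['m00']);print(nm,n,np.round(p,1),plane(c,p,.016).round(4))
```

```text
trough px [[433, 51], [417, 245], [367, 252], [353, 228], [354, 69], [363, 58]] 
 [[0.6399, -0.2844], [0.3963, -0.3093], [0.3845, -0.2412], [0.4204, -0.2174], [0.6199, -0.196], [0.6317, -0.2051]]
[np.float64(0.0798), np.float64(0.2449), np.float64(0.0692), np.float64(0.0431), np.float64(0.2006), np.float64(0.0149)]
cork [[187.6999969482422, 180.60000610351562], [194.1999969482422, 83.5999984741211], [267.5, 88.5], [261.0, 185.5]] [[0.4774, 0.0127], [0.6051, -0.0024], [0.6004, -0.0968], [0.4717, -0.0911]] [ 0.5386 -0.0444]
w2 pan [[185, 95], [244, 102], [249, 155], [185, 169]] [[0.591, 0.0096], [0.5834, -0.0666], [0.5149, -0.0737], [0.4943, 0.0151]]
handle [[220, 111]]
w1 pan [[87, 57], [100, 111], [44, 129], [25, 129], [25, 59], [63, 51]] [[0.5836, -0.062], [0.5196, -0.0685], [0.4965, 0.0095], [0.4964, 0.0348], [0.581, 0.0155], [0.5902, -0.0335]]
handle [[0, 45], [0, 50], [17, 54], [6, 51]]
yel w1 [238.9 125.7] [ 0.5018 -0.2503  0.016 ]
yel w2 [383.2 168.8] [ 0.5    -0.2548  0.016 ]
blue w1 [251.9 175.4] [ 0.4367 -0.2672  0.016 ]
blue w2 [389.  214.7] [ 0.4348 -0.2723  0.016 ]
green w1 [245.1 150.3] [ 0.4704 -0.2582  0.016 ]
green w2 [385.8 192. ] [ 0.4678 -0.263   0.016 ]
```

View pics/w2c.png

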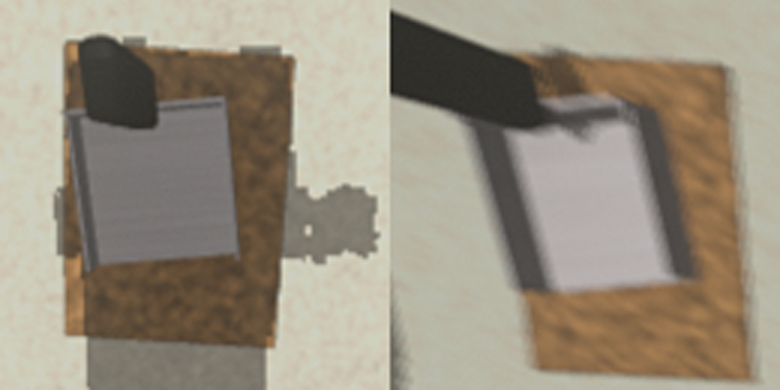

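The close crop shows the pan's lip corners at w2 pixels (200,160) and (249.7,156), and the handle at the back. w1 was taken while the arm was moving, so I don't use it. I take one more sharp view from nearby to get the two-view heights.

Request:
servo_tool --pt "0.06 0.03 0.08 0 -1" --pt "0.06 0.03 0.08 0 -1" --pt "0.06 0.03 0.08 0 -1" --pt "0.06 0.03 0.08 0 -1"

```text
clock: 2.15
tcp_pos: [0.5226, -0.1632, 0.3437]
orientation: [1.207, 1.218, -1.203]
contact_force: [-0.4, 0.4, 0.6]
grip_width: 0.0858
```

Run:
```python
from h import *
import pickle
o=get_obs();im=grab_frame('wrist');np.save('w3.npy',im);pickle.dump(o,open('w3.pkl','wb'));print(o['tcp_pos'],abs(o['qvel']).max(),np.round(R.from_rotvec(o['orientation']).as_matrix(),3).tolist())
save('w3.png',im[0:300,60:460],2)
```

```text
[ 0.52262836 -0.16315829  0.34374529] 0.04627807843473302 [[-0.002, 1.0, 0.007], [0.005, 0.007, -1.0], [-1.0, -0.002, -0.005]]
```

View pics/w3.png

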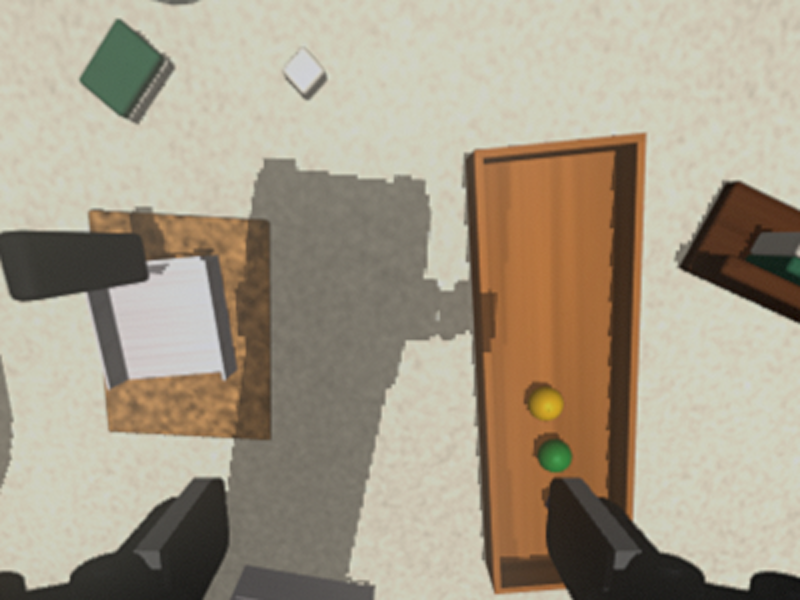

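Run:
```python
from h import *
import pickle
C={k:cam('wrist',pickle.load(open(k+'.pkl','rb'))) for k in('w2','w3')}
C['top']=cam('top');C['side']=cam('side')
v=lambda x,y:(x/2+60,y/2)
for n,p2,p3 in [('lipL',(199.7,160.3),v(110,386)),('lipR',(249.7,156),v(226,378)),('tr UL',(363,58),v(470,152)),('tr UR',(433,51),v(645,135)),('tr LL',(355,251),v(497,592)),('yel',(383.2,168.8),v(546,403)),('green',(385.8,192),v(555,456)),('hand top',(203,83),v(5,266)),]:
    print(n,*[np.round(q,4) for q in tri(C['w2'],p2,C['w3'],p3)])
for n,p,z in [('lipL',v(110,386),.004),('lipR',v(226,378),.004),('UL',v(470,152),.032),('UR',v(645,135),.032),('LL',v(497,592),.032),('yel',v(546,403),.016),('gr',v(555,456),.016)]:
    print(n,plane(C['w3'],p,z).round(4), )
for n,p in [('pad',(90,210)),('pad',(270,218)),('pad',(270,438)),('pad',(110,430))]: print(n,plane(C['w3'],v(*p),.004).round(4))
# handle top via top & side
print('handle side/top',tri(C['top'],(388/1.5,250/1.5),C['side'],(396/1.5,278/1.5)))
```

```text
lipL [ 0.5106 -0.0098  0.0267] 0.0018
lipR [ 0.5168 -0.0749  0.0288] 0.0006
tr UL [ 0.6293 -0.2003  0.0449] 0.0005
tr UR [ 0.6403 -0.2865  0.0286] 0.0008
tr LL [ 0.3768 -0.2321  0.018 ] 0.0046
yel [ 0.5001 -0.2549  0.0155] 0.0002
green [ 0.4681 -0.2623  0.0174] 0.0002
hand top [ 0.5856 -0.0394  0.1382] 0.0084
lipL [0.5052 0.0027 0.004 ]
lipR [ 0.5106 -0.067   0.004 ]
UL [ 0.6314 -0.202   0.032 ]
UR [ 0.6394 -0.2852  0.032 ]
LL [ 0.3849 -0.2305  0.032 ]
yel [ 0.5003 -0.2547  0.016 ]
gr [ 0.4674 -0.2629  0.016 ]
pad [6.049e-01 3.000e-04 4.000e-03]
pad [ 0.6014 -0.098   0.004 ]
pad [ 0.4728 -0.0912  0.004 ]
pad [0.4772 0.0065 0.004 ]
handle side/top (array([ 0.58600165, -0.03545395,  0.12310513]), np.float64(0.004662355948050621))
```

The measurements agree with the text. The side-wall tops stand at 28 mm and are 65 mm apart, the marbles are at 16 mm, and the handle is at about (0.583,-0.036). The scoop is at yaw 5.4° and the trough at about 6.2°, centre (0.513,-0.257). Grasping now.

Request:
servo_tool --pt "0 0.06 -0.127 -5 -1" --pt "0 0.06 -0.127 -5 -1" --pt "0 0.06 -0.127 -5 -1" --pt "0 0.06 -0.127 -5 -1" --pt "0.043 0.06 -0.127 -5 -1" --pt "0.085 0.06 -0.127 -5 -1" --pt "0.085 0.06 -0.127 -5 -1" --pt "0.085 0.06 -0.127 -5 -1"

```text
clock: 3.0
tcp_pos: [0.5817, -0.0332, 0.2615]
orientation: [1.141, 1.258, -1.135]
contact_force: [-0.2, -0.3, 0.8]
grip_width: 0.0854
```

Request:
servo_tool --pt "0 0 0 0 1" --pt "0 0 0 0 1" --pt "0 0 0 0 1" --pt "0 0 0 0 1" --pt "0 0 0 0 1" --pt "0 0 0 0 1" --force 40

```text
clock: 3.6
tcp_pos: [0.5817, -0.0332, 0.2617]
orientation: [1.142, 1.258, -1.135]
contact_force: [-0.5, 0.3, 1.6]
grip_width: 0.0118
```

Run:
```python
from h import *
import pickle
o=get_obs();im=grab_frame('wrist');np.save('w4.npy',im);pickle.dump(o,open('w4.pkl','wb'));M=R.from_rotvec(o['orientation']).as_matrix()
print(o['clock'],o['tcp_pos'],o['grip_width'],o['contact_force'],o['moment'],M.round(3).tolist())
save('w4.png',im,1.5)
```

```text
3.6 [ 0.5817454  -0.03321836  0.26167381] 0.011777516887023675 [-0.52884231  0.31098982  1.62363479] [-0.11666786  0.06601122  0.04186736] [[-0.0, 0.995, 0.097], [0.006, 0.097, -0.995], [-1.0, 0.0, -0.006]]
```

View pics/w4.png

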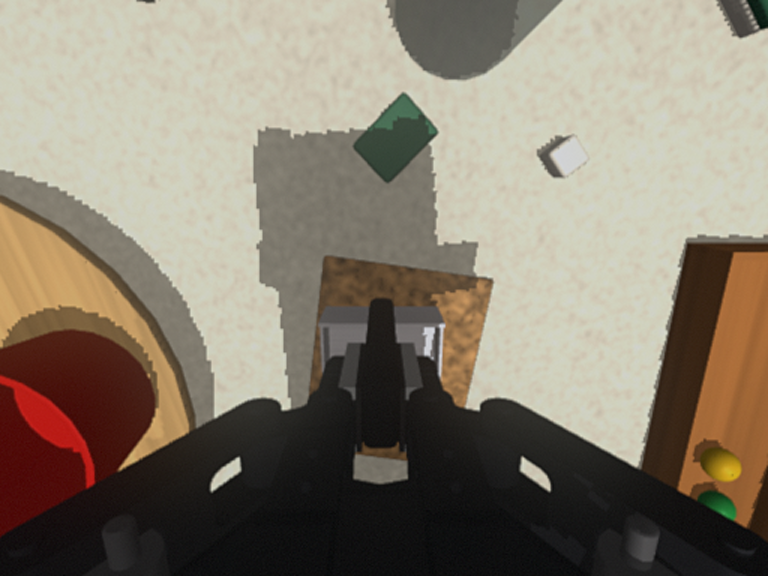

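Grasped, with the opening at 12 mm. The tool axis stays vertical in this interface, so the scoop has to be tipped by pivoting it in the grip. I test on the cork pad whether it rocks about its heel.

Request:
servo_tool --pt "0.002 0 0 0 1" --pt "0.002 0.005 0 0 1" --pt "0.003 0.01 0 0 1" --pt "0.004 0.015 0 0 1" --pt "0.005 0.021 0 0 1" --pt "0.005 0.021 0 0 1" --force 20

```text
clock: 4.25
tcp_pos: [0.6034, -0.0313, 0.2577]
orientation: [1.142, 1.257, -1.135]
contact_force: [-1.1, -0.2, 8.4]
grip_width: 0.0115
```

Run:
```python
from h import *
o=get_obs();im=grab_frame('wrist');np.save('w5.npy',im)
print(o['clock'],o['tcp_pos'],o['grip_width'],o['contact_force'],o['moment'],R.from_rotvec(o['orientation']).as_matrix().round(3).tolist())
s=grab_frame('side');save('w5.png',np.hstack([np.load('w4.npy')[180:330,190:320],im[180:330,190:320],s[170:320,210:300]]),2.2)
```

```text
4.25 [ 0.60338816 -0.03131528  0.25765661] 0.011481426041888856 [-1.13302702 -0.23152874  8.4150116 ] [-0.29041608  0.60963352  0.04045932] [[0.001, 0.995, 0.097], [0.005, 0.097, -0.995], [-1.0, 0.001, -0.005]]
```

View pics/w5.png

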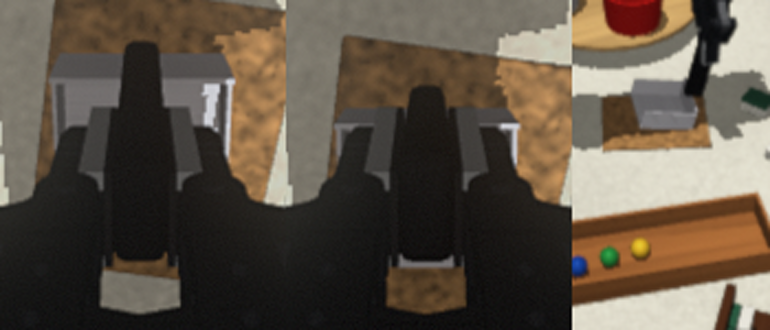

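The pivot works cleanly: the pan's front is tipped up with only 8 N of press. I rock it back level, then grip hard and lift.

Request:
servo_tool --pt "0 -0.006 0 0 1" --pt "-0.001 -0.012 0 0 1" --pt "-0.001 -0.018 0 0 1" --pt "0 -0.021 0 0 1" --pt "0.001 -0.021 0 0 1" --force 20

```text
clock: 4.85
tcp_pos: [0.5825, -0.0333, 0.2577]
orientation: [1.143, 1.255, -1.133]
contact_force: [-0.8, 0.3, 12.8]
grip_width: 0.0111
```

Run:
```python
from h import *
o=get_obs();print(o['clock'],o['tcp_pos'],o['contact_force'],o['moment'])
```

```text
4.85 [ 0.58253683 -0.03327349  0.25765266] [-0.82379904  0.27919778 12.76045218] [-0.05025719  0.7196561   0.00441738]
```

Request:
servo_tool --pt "0 0 0 0 1" --pt "-0.03 0 0 0 1" --pt "-0.065 0 0.01 0 1" --pt "-0.065 -0.011 0.05 -0.5 1" --pt "-0.065 -0.011 0.09 -0.5 1" --pt "-0.065 -0.011 0.13 -0.5 1" --pt "-0.065 -0.011 0.17 -0.5 1" --pt "-0.065 -0.011 0.2145 -0.5 1" --force 90

```text
clock: 5.65
tcp_pos: [0.592, -0.249, 0.3211]
orientation: [1.135, 1.261, -1.126]
contact_force: [1.1, -0.1, -1.7]
grip_width: 0.0109
```

Request:
servo_tool --pt "0 0 0 0 1" --pt "0 0 0 0 1"

```text
clock: 5.85
tcp_pos: [0.5913, -0.2507, 0.3202]
orientation: [1.137, 1.26, -1.129]
contact_force: [0.7, 0.8, -1.4]
grip_width: 0.011
```

Run:
```python
from h import *
import pickle
o=get_obs();im=grab_frame('wrist');np.save('w6.npy',im);pickle.dump(o,open('w6.pkl','wb'));t=grab_frame('top')
print(o['clock'],o['tcp_pos'],o['grip_width'],o['contact_force'],o['moment'],R.from_rotvec(o['orientation']).as_matrix().round(4).tolist())
a=cv2.resize(im[0:384,100:420],None,fx=1.5,fy=1.5);b=cv2.resize(t[140:240,280:360],(460,576));save('w6.png',np.hstack([a,b[:,:300]]),1)
```

```text
5.85 [ 0.59126249 -0.25065568  0.32020612] 0.010975034653947576 [ 0.74538173  0.78567426 -1.35911579] [ 0.03754682 -0.02379607 -0.0380194 ] [[0.0004, 0.9946, 0.1033], [0.0062, 0.1033, -0.9946], [-1.0, 0.0011, -0.0061]]
```

View pics/w6.png

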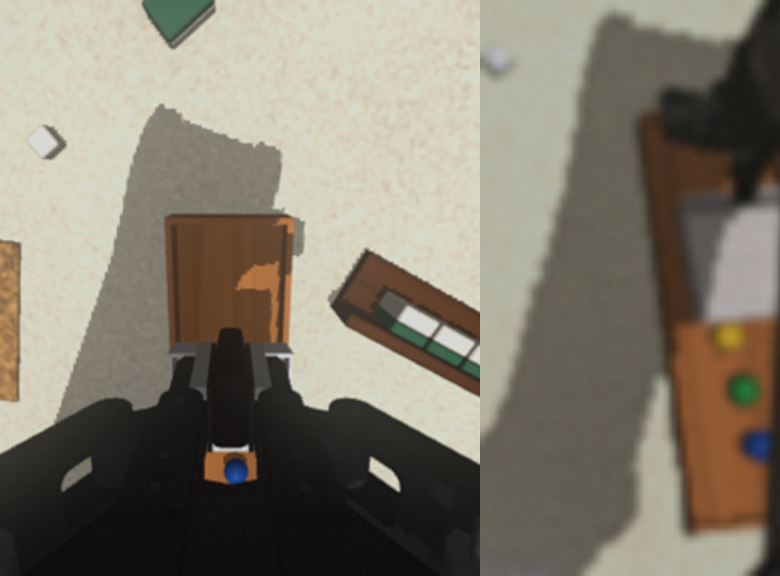

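Left panel: the scoop back is centred at column 232 and the trough's far end spans 166–293, so the two are centred on each other. Right panel: the lip is just beyond the yellow marble. I check the trough edges numerically.

Run:
```python
from h import *
import pickle
o=pickle.load(open('w6.pkl','rb'));c=cam('wrist',o);M=R.from_rotvec(o['orientation']).as_matrix()
im=np.load('w6.npy');h=cv2.cvtColor(im,cv2.COLOR_RGB2HSV);m=cv2.inRange(h,(4,110,20),(20,255,255))
L=[];Rr=[]
for r in range(150,226,6):
    x=np.where(m[r,190:310])[0]+190
    a,b=plane(c,(x[0]-.5,r),.032),plane(c,(x[-1]+.5,r),.032);L.append(a[:2]);Rr.append(b[:2])
    if r%12==6:print(r,x[0],x[-1],a[:2].round(4),b[:2].round(4),np.round(np.linalg.norm(a-b),4))
for Q in(L,Rr):
    Q=np.array(Q);k=np.polyfit(Q[:,0],Q[:,1],1);print('yaw',np.degrees(np.arctan(k[0])),np.polyval(k,.6))
col=np.where(m[:,253])[0];print('far edge',col.min(),plane(c,(253,col.min()-.5),.032).round(4))
g=o['tcp_pos']+M@np.array([.155,0,0]);print('grip',g)
```

```text
150 210 295 [ 0.6276 -0.2041] [ 0.6361 -0.2855] 0.0818
162 211 294 [ 0.6163 -0.2058] [ 0.6247 -0.2862] 0.0808
174 211 293 [ 0.6045 -0.2065] [ 0.613  -0.2869] 0.0809
186 212 293 [ 0.5926 -0.2082] [ 0.6011 -0.2886] 0.0809
198 212 292 [ 0.5803 -0.2089] [ 0.5888 -0.2894] 0.0809
210 213 292 [ 0.5678 -0.2107] [ 0.5763 -0.2912] 0.0809
222 213 291 [ 0.5548 -0.2115] [ 0.5633 -0.292 ] 0.0809
yaw 5.882862366545785 -0.20705139042414814
yaw 5.844212127730971 -0.2885788360654231
far edge 144 [ 0.638  -0.2447  0.032 ]
grip [ 0.59133032 -0.24969742  0.1652091 ]
```

Request:
servo_tool --pt "0.02 0 -0.001 0 1" --pt "0.04 0 -0.001 0 1" --pt "0.053 0 -0.001 0 1" --pt "0.058 0 -0.001 0 1" --pt "0.0585 0 -0.001 0 1" --pt "0.0585 0 -0.001 0 1"

```text
clock: 6.55
tcp_pos: [0.5922, -0.2456, 0.2625]
orientation: [1.134, 1.263, -1.124]
contact_force: [0.9, -1.5, 2.8]
grip_width: 0.011
```

Run:
```python
from h import *
o=get_obs();print(o['clock'],o['tcp_pos'],o['contact_force'],o['moment'],R.from_rotvec(o['orientation']).as_matrix()[:,1].round(4))
```

```text
6.55 [ 0.59217676 -0.24559291  0.26254444] [ 0.87844725 -1.50633955  2.76362681] [-0.52127194  0.07253661  0.02036261] [0.994  0.109  0.0021]
```

Request:
servo_tool --pt "0 0 0.004 0.3 1" --pt "0 0 0.004 0.3 1" --pt "0 0 0.004 0.3 1"

```text
clock: 6.85
tcp_pos: [0.5926, -0.2493, 0.2626]
orientation: [1.138, 1.261, -1.127]
contact_force: [0.6, 0.3, 2.6]
grip_width: 0.0107
```

```bash
cat > s.py <<'E'
from h import *
o=get_obs();M=R.from_rotvec(o['orientation']).as_matrix();g=o['tcp_pos']+M@[.155,0,0]
u=np.array([.9948,.1019]);v=np.array([-.1019,.9948]);d=g[:2]-[.5137,-.2567]
print('t',o['clock'],'tcp',o['tcp_pos'].round(4),'F',o['contact_force'].round(2),'M',o['moment'].round(3),'yaw',np.degrees(np.arctan2(M[1,1],M[0,1])).round(2),'xax',M[:,0].round(4),'trough local',(d@u).round(4),(d@v).round(4),o['grip_width'].round(4))
E
python3 s.py
```

```text
Traceback (most recent call last):
  File "s.py", line 4, in <module>
    print('t',o['clock'],'tcp',o['tcp_pos'].round(4),'F',o['contact_force'].round(2),'M',o['moment'].round(3),'yaw',np.degrees(np.arctan2(M[1,1],M[0,1])).round(2),'xax',M[:,0].round(4),'trough local',(d@u).round(4),(d@v).round(4),o['grip_width'].round(4))
                                                                                                                                                                                                                                      ^^^^^^^^^^^^^^^^^^^^^
AttributeError: 'float' object has no attribute 'round'
```

```bash
sed -i "s/o\['grip_width'\].round(4)/o['grip_width']/" s.py; python3 s.py
```

```text
t 6.85 tcp [ 0.5926 -0.2493  0.2626] F [0.57 0.29 2.63] M [-0.059  0.129  0.02 ] yaw 5.96 xax [ 0.0012  0.0077 -1.    ] trough local 0.0796 0.0005 0.010723020231472438
```

Request:
servo_tool --pt "-0.0005 -0.004 0 0 1" --pt "-0.0005 -0.013 0 0 1" --pt "-0.0005 -0.024 0 0 1" --pt "-0.0005 -0.035 0 0 1" --pt "-0.0005 -0.046 0 0 1" --pt "-0.0005 -0.057 0 0 1" --pt "-0.0005 -0.068 0 0 1" --pt "-0.0005 -0.078 0 0 1"

```text
clock: 7.65
tcp_pos: [0.5204, -0.2579, 0.27]
orientation: [1.142, 1.243, -1.116]
contact_force: [9.9, 1.8, 35.6]
grip_width: 0.011
```

```bash
python3 s.py
```

```text
t 7.65 tcp [ 0.5204 -0.2579  0.27  ] F [ 9.85  1.85 35.56] M [ 0.421 -1.148 -0.031] yaw 6.02 xax [ 0.0202  0.0027 -0.9998] trough local 0.0097 -0.0018 0.011040186456594324
```

Something jammed: Fz is 36 N and the tool has risen 7 mm. I look before doing anything else.

Run:
```python
from h import *
s=grab_frame('side');w=grab_frame('wrist');t=grab_frame('top')
a=cv2.resize(s[200:320,180:310],(520,480),interpolation=cv2.INTER_CUBIC);b=cv2.resize(w[180:384,190:320],(270,424));b=cv2.copyMakeBorder(b,0,56,0,0,0)
save('x7.png',np.hstack([a,b]),1)
```

```text
(no output)
```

View pics/x7.png

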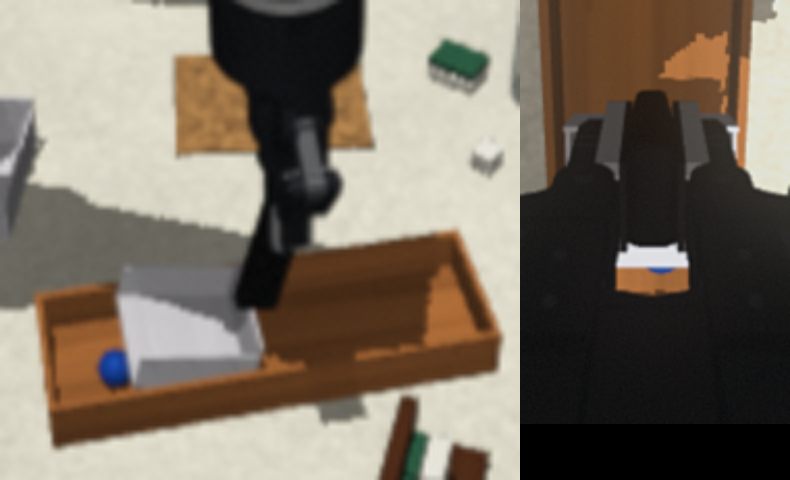

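The picture shows the handle leaning back, so the scoop never returned to level, and the lip rode over two marbles. The fix is to lift clear, move over free floor at the far end of the trough, let go so the scoop settles flat, and regrasp.

Request:
servo_tool --pt "-0.015 0 0 0 1" --pt "-0.04 0 0 0 1" --pt "-0.05 0 0 0 1" --pt "-0.05 0.03 -0.001 0 1" --pt "-0.05 0.06 -0.001 0 1" --pt "-0.05 0.073 -0.001 0 1" --pt "-0.05 0.073 -0.001 0 1" --pt "-0.05 0.073 -0.001 0 1"

```text
clock: 8.6
tcp_pos: [0.5892, -0.2501, 0.3189]
orientation: [1.14, 1.249, -1.122]
contact_force: [0.0, -0.1, -1.6]
grip_width: 0.0109
```

```bash
python3 s.py
cat > m.py <<'E'
from h import *
u=np.array([.9948,.1019]);v=np.array([-.1019,.9948])
ct,cs=cam('top'),cam('side')
def pix(im,lo,hi,roi):
    h=cv2.cvtColor(im,cv2.COLOR_RGB2HSV);m=cv2.inRange(h,lo,hi);mm=np.zeros_like(m);x0,y0,x1,y1=roi;mm[y0:y1,x0:x1]=m[y0:y1,x0:x1]
    n,l,st,ce=cv2.connectedComponentsWithStats(mm)
    if n<2: return None
    i=1+np.argmax(st[1:,4]);return ce[i],st[i,4]
def marbles(rt=(295,150,345,236),rs=(185,255,310,312)):
    t,s=grab_frame('top'),grab_frame('side')
    for nm,lo,hi in [('yel',(22,140,50),(34,255,255)),('blue',(105,120,30),(128,255,255)),('green',(48,120,30),(78,255,255))]:
        a,b=pix(t,lo,hi,rt),pix(s,lo,hi,rs);out=[nm]
        for n,c,p in(('top',ct,a),('side',cs,b)):
            if p is not None:
                P=plane(c,p[0],.016);d=P[:2]-[.5137,-.2567];out+=[n,int(p[1]),P[:2].round(3).tolist(),'loc',np.round([d@u,d@v],3).tolist()]
        if a is not None and b is not None: out+=['tri']+[np.round(q,4) for q in tri(ct,a[0],cs,b[0])]
        print(*out)
if __name__=='__main__': marbles()
E
python3 m.py
```

```text
t 8.6 tcp [ 0.5892 -0.2501  0.3189] F [ 0.05 -0.07 -1.6 ] M [-0.008  0.053 -0.058] yaw 5.95 xax [ 0.0124  0.0034 -0.9999] trough local 0.0777 -0.0008 0.010943653337344015
yel top 10 [0.463, -0.26] loc [-0.051, 0.002] side 48 [0.462, -0.262] loc [-0.052, 0.0] tri [ 0.4625 -0.2602  0.0141] 0.0007
blue top 13 [0.427, -0.272] loc [-0.088, -0.006] side 53 [0.427, -0.274] loc [-0.088, -0.008] tri [ 0.4268 -0.2723  0.0144] 0.0001
green top 18 [0.445, -0.272] loc [-0.069, -0.008] side 57 [0.447, -0.273] loc [-0.068, -0.009] tri [ 0.446  -0.2718  0.0145] 0.001
```

All three marbles are still in the trough, at local x -51, -69 and -88. Lowering the scoop here and releasing it so it settles flat.

Request:
servo_tool --pt "0.025 0 0.001 0 1" --pt "0.045 0 0.001 0 1" --pt "0.054 0 0.001 0 1" --pt "0.054 0 0.001 0 1" --pt "0.054 0 0.001 0 0.1" --pt "0.054 0 0.001 0 0.1" --pt "0.054 0 0.001 0 0.1" --pt "0.054 0 0.001 0 0.1" --force 40

```text
clock: 9.5
tcp_pos: [0.59, -0.2514, 0.2662]
orientation: [1.141, 1.247, -1.122]
contact_force: [-0.1, 0.3, -0.0]
grip_width: 0.0382
```

```bash
python3 s.py
python3 - <<'E'
from h import *
import pickle
o=get_obs();im=grab_frame('wrist');np.save('w8.npy',im);pickle.dump(o,open('w8.pkl','wb'))
save('w8.png',np.hstack([np.load('w4.npy')[130:330,180:330],im[130:330,180:330]]),2.5)
E
```

```text
t 9.5 tcp [ 0.59   -0.2514  0.2662] F [-0.1   0.33 -0.03] M [ 0.043 -0.042  0.007] yaw 5.9 xax [ 0.0143  0.0026 -0.9999] trough local 0.0787 -0.0023 0.038249318984947996
```

View pics/w8.png

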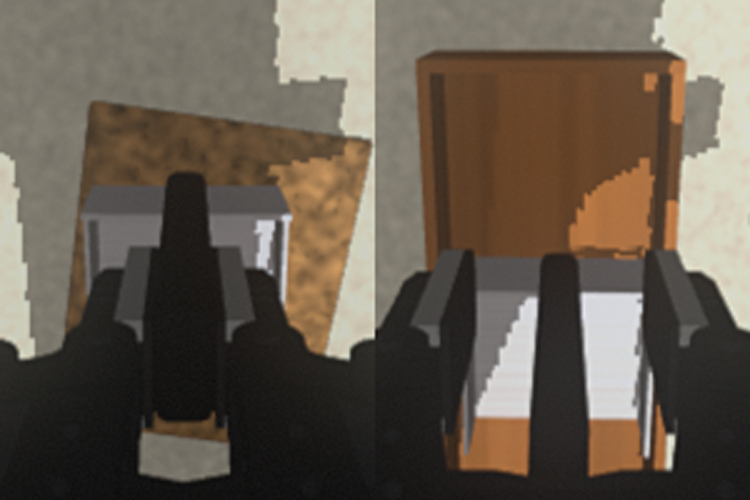

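The scoop now stands flat in the trough, with its back's bottom edge about 68 crop-pixels lower than in the reference grasp. I compute the shift from that.

Run:
```python
from h import *
import pickle
for k,(rb,rt),z0,colb in (('w4',(187,215),.004,185),('w8',(255,290),.006,185)):
    o=pickle.load(open(k+'.pkl','rb'));c=cam('wrist',o);M=R.from_rotvec(o['orientation']).as_matrix();g=o['tcp_pos']+M@[.155,0,0]
    for r,z in((rb,z0),(rt,z0+.03)):
        P=plane(c,(253,130+r/2.5),z);print(k,z,((P-g)@M[:,1]).round(4))
    if k=='w8':
        for col in(540,580): P=plane(c,(180+(col-375)/2.5,130+400/2.5),.1);print('handle side lateral',((P-g)@M[:,2]).round(4))
        for e in(468,652): P=plane(c,(180+(e-375)/2.5,130+300/2.5),.03);print('pan side lateral',((P-g)@M[:,2]).round(4))
```

```text
w4 0.004 -0.0042
w4 0.034 -0.0038
w8 0.006 -0.0312
w8 0.036 -0.0305
handle side lateral -0.0034
handle side lateral 0.0059
pan side lateral -0.0295
pan side lateral 0.0324
```

Request:
servo_tool --pt "0.001 -0.014 0.001 0 0.1" --pt "0.003 -0.028 0.001 0 0.1" --pt "0.003 -0.028 0.001 0 0.1" --pt "0.003 -0.028 0.001 0 1" --pt "0.003 -0.028 0.001 0 1" --pt "0.003 -0.028 0.001 0 1" --pt "0.003 -0.028 0.001 0 1" --force 60

```text
clock: 10.25
tcp_pos: [0.5627, -0.255, 0.2628]
orientation: [1.141, 1.247, -1.121]
contact_force: [0.2, 1.3, 1.0]
grip_width: 0.0113
```

```bash
python3 s.py
python3 - <<'E'
from h import *
import pickle
o=get_obs();im=grab_frame('wrist');np.save('w9.npy',im);pickle.dump(o,open('w9.pkl','wb'))
g=im[:,:,:].astype(int)
for col in (235,240,270,272): print(col,[(r,g[r,col].tolist()) for r in range(196,224,2)])
E
```

```text
t 10.25 tcp [ 0.5627 -0.255   0.2628] F [0.18 1.32 0.97] M [ 0.018 -0.044  0.005] yaw 5.93 xax [ 0.0147  0.0027 -0.9999] trough local 0.0512 -0.0031 0.011251854396148205
235 [(196, [104, 69, 40]), (198, [103, 69, 41]), (200, [102, 68, 40]), (202, [103, 68, 40]), (204, [104, 68, 40]), (206, [88, 81, 80]), (208, [86, 82, 81]), (210, [86, 81, 81]), (212, [85, 80, 79]), (214, [88, 83, 82]), (216, [96, 92, 91]), (218, [120, 116, 116]), (220, [121, 116, 115]), (222, [125, 120, 119])]
240 [(196, [105, 69, 42]), (198, [104, 68, 40]), (200, [103, 68, 41]), (202, [103, 67, 40]), (204, [104, 69, 42]), (206, [88, 82, 80]), (208, [87, 83, 83]), (210, [86, 83, 81]), (212, [86, 82, 81]), (214, [85, 82, 81]), (216, [97, 93, 93]), (218, [121, 117, 116]), (220, [119, 116, 114]), (222, [124, 119, 119])]
270 [(196, [99, 67, 41]), (198, [100, 68, 43]), (200, [99, 68, 43]), (202, [98, 66, 40]), (204, [100, 68, 43]), (206, [92, 84, 80]), (208, [89, 85, 85]), (210, [90, 87, 84]), (212, [89, 85, 84]), (214, [89, 85, 84]), (216, [95, 91, 89]), (218, [127, 122, 122]), (220, [222, 223, 228]), (222, [218, 218, 222])]
272 [(196, [99, 67, 41]), (198, [98, 67, 42]), (200, [99, 68, 43]), (202, [95, 64, 42]), (204, [159, 104, 61]), (206, [110, 93, 83]), (208, [88, 85, 85]), (210, [91, 87, 85]), (212, [90, 86, 85]), (214, [89, 85, 84]), (216, [96, 92, 90]), (218, [128, 123, 122]), (220, [221, 222, 227]), (222, [218, 219, 223])]
```

The edge rows of 205 and 216 match the level reference (204.8 and 216), so the scoop is level. Drawing again, compensating for the tool's 0.8° lean and centring it laterally.

Request:
servo_tool --pt "-0.0005 0 -0.002 0 1" --pt "-0.0005 -0.004 -0.003 0 1" --pt "-0.0006 -0.012 -0.003 0 1" --pt "-0.0007 -0.021 -0.003 0 1" --pt "-0.0009 -0.03 -0.003 0 1" --pt "-0.001 -0.039 -0.003 0 1" --pt "-0.0011 -0.047 -0.003 0 1" --pt "-0.0012 -0.052 -0.003 0 1" --force 90

```text
clock: 11.1
tcp_pos: [0.5096, -0.2577, 0.2633]
orientation: [1.141, 1.247, -1.122]
contact_force: [-0.8, 0.5, -1.6]
grip_width: 0.0109
```

```bash
python3 s.py; python3 m.py
```

```text
t 11.1 tcp [ 0.5096 -0.2577  0.2633] F [-0.84  0.47 -1.63] M [ 0.013 -0.005 -0.027] yaw 5.9 xax [ 0.0143  0.0026 -0.9999] trough local -0.0019 -0.0004 0.010939034237799763
yel top 9 [0.436, -0.256] loc [-0.077, 0.009] side 47 [0.437, -0.256] loc [-0.077, 0.009] tri [ 0.4364 -0.2557  0.016 ] 0.0002
blue top 15 [0.42, -0.274] loc [-0.095, -0.007] side 54 [0.421, -0.275] loc [-0.094, -0.009] tri [ 0.4206 -0.2738  0.0148] 0.0014
green top 16 [0.438, -0.281] loc [-0.078, -0.017] side 45 [0.439, -0.279] loc [-0.077, -0.015] tri [ 0.4383 -0.2807  0.0176] 0.001
```

The marbles are rolling ahead of the lip. Continuing towards the wall.

Request:
servo_tool --pt "0 -0.006 0 0 1" --pt "-0.0001 -0.013 0 0 1" --pt "-0.0003 -0.02 0 0 1" --pt "-0.0004 -0.027 0 0 1" --pt "-0.0005 -0.034 0 0 1" --pt "-0.0006 -0.04 0 0 1" --pt "-0.0006 -0.045 0 0 1" --pt "-0.0006 -0.045 0 0 1"

```text
clock: 12.0
tcp_pos: [0.4642, -0.2625, 0.2631]
orientation: [1.141, 1.247, -1.123]
contact_force: [-0.7, -0.6, -1.1]
grip_width: 0.0106
```

```bash
python3 s.py; python3 m.py
```

```text
t 12.0 tcp [ 0.4642 -0.2625  0.2631] F [-0.67 -0.61 -1.11] M [ 0.016 -0.005 -0.008] yaw 5.85 xax [ 0.0134  0.0026 -0.9999] trough local -0.0477 -0.0006 0.010556785202053014
yel top 8 [0.401, -0.251] loc [-0.111, 0.017] side 39 [0.402, -0.246] loc [-0.11, 0.022] tri [ 0.4018 -0.2504  0.0212] 0.0019
blue top 17 [0.404, -0.271] loc [-0.11, -0.003] side 45 [0.405, -0.267] loc [-0.109, 0.001] tri [ 0.4046 -0.2699  0.0197] 0.0013
green top 16 [0.405, -0.289] loc [-0.112, -0.021] side 29 [0.406, -0.283] loc [-0.11, -0.015] tri [ 0.4054 -0.288   0.0221] 0.0017
```

The three marbles stand abreast on the lip against the end wall. I close the last few millimetres, then loosen the grip and rock the front up about the heel.

Request:
servo_tool --pt "0 -0.002 0 0 1" --pt "0 -0.004 0 0 1" --pt "0 -0.005 0 0 1" --pt "0 -0.005 0 0 1"

```text
clock: 12.5
tcp_pos: [0.46, -0.2629, 0.2632]
orientation: [1.141, 1.247, -1.122]
contact_force: [0.4, -0.1, -1.7]
grip_width: 0.0109
```

```bash
python3 s.py
```

```text
t 12.5 tcp [ 0.46   -0.2629  0.2632] F [ 0.38 -0.09 -1.69] M [ 0.023  0.009 -0.029] yaw 5.87 xax [ 0.0143  0.0026 -0.9999] trough local -0.0518 -0.0005 0.010922023371428984
```

Request:
servo_tool --pt "0.003 -0.001 0 0 1" --pt "0.005 -0.001 0 0 1" --pt "0.006 0.003 0 0 1" --pt "0.006 0.008 0 0 1" --pt "0.007 0.013 0 0 1" --pt "0.008 0.018 0 0 1" --pt "0.009 0.023 0 0 1" --pt "0.009 0.023 0 0 1" --force 20

```text
clock: 13.3
tcp_pos: [0.485, -0.2609, 0.2571]
orientation: [1.142, 1.242, -1.12]
contact_force: [-0.8, 1.6, 16.6]
grip_width: 0.0113
```

```bash
python3 s.py; python3 m.py
python3 - <<'E'
from h import *
np.save('w10.npy',grab_frame('wrist'));g=np.load('w10.npy').astype(int)
for col in(238,270):print([(r,g[r,col].tolist()) for r in range(200,232,3)])
E
```

```text
t 13.3 tcp [ 0.485  -0.2609  0.2571] F [-0.76  1.57 16.57] M [ 0.28   0.61  -0.094] yaw 5.9 xax [ 1.910e-02  4.000e-04 -9.998e-01] trough local -0.026 -0.0015 0.011343137318633487
yel side 33 [0.451, -0.243] loc [-0.061, 0.02]
blue top 16 [0.454, -0.268] loc [-0.061, -0.005] side 45 [0.454, -0.263] loc [-0.06, 0.0] tri [ 0.4537 -0.2668  0.021 ] 0.0003
green top 16 [0.455, -0.287] loc [-0.062, -0.024] side 18 [0.456, -0.278] loc [-0.059, -0.015] tri [ 0.4552 -0.2849  0.0247] 0.0022
[(200, [110, 72, 42]), (203, [109, 70, 40]), (206, [109, 71, 41]), (209, [109, 70, 41]), (212, [109, 70, 39]), (215, [108, 70, 40]), (218, [108, 70, 41]), (221, [107, 70, 40]), (224, [107, 71, 40]), (227, [107, 70, 39]), (230, [75, 72, 69])]
[(200, [104, 68, 40]), (203, [103, 67, 41]), (206, [103, 69, 42]), (209, [126, 82, 48]), (212, [182, 117, 66]), (215, [182, 117, 66]), (218, [180, 117, 66]), (221, [179, 116, 66]), (224, [103, 70, 44]), (227, [99, 66, 39]), (230, [79, 75, 72])]
```

The marbles rolled to the back of the tipped pan, now at local -61 from -111. Gripping hard and lifting.

Request:
servo_tool --pt "0 0 0 0 1" --pt "0 0 0 0 1" --pt "-0.005 0.001 0 0 1" --pt "-0.02 0.002 0 0 1" --pt "-0.045 0.003 0 0 1" --pt "-0.075 0.004 0 0 1" --pt "-0.105 0.004 0 0 1" --pt "-0.13 0.004 0 0 1" --force 100

```text
clock: 14.25
tcp_pos: [0.4862, -0.2605, 0.3886]
orientation: [1.142, 1.241, -1.119]
contact_force: [0.1, -0.1, -0.6]
grip_width: 0.0109
```

Request:
servo_tool --pt "-0.012 0 0 0 1" --pt "-0.02 0 0 0 1" --pt "-0.02 0 0 0 1"

```text
clock: 14.55
tcp_pos: [0.4858, -0.2605, 0.4088]
orientation: [1.142, 1.241, -1.119]
contact_force: [-0.2, -0.2, -2.3]
grip_width: 0.0106
```

```bash
python3 s.py
python3 - <<'E'
from m import *
marbles((270,100,345,236),(185,190,310,312))
E
```

```text
t 14.55 tcp [ 0.4858 -0.2605  0.4088] F [-0.23 -0.22 -2.28] M [-0.015 -0.017  0.066] yaw 5.89 xax [ 1.990e-02  3.000e-04 -9.998e-01] trough local -0.025 -0.0012 0.010564897962592463
yel side 33 [0.453, -0.072] loc [-0.041, 0.19]
blue top 23 [0.47, -0.297] loc [-0.048, -0.036] side 49 [0.457, -0.097] loc [-0.041, 0.164] tri [ 0.4548 -0.2655  0.1722] 0.0008
green top 18 [0.472, -0.318] loc [-0.048, -0.057] side 52 [0.672, -0.033] loc [0.18, 0.207] tri [ 0.5254 -0.2848  0.2324] 0.1498
```

All three marbles are aloft (blue at z=0.172). Now I measure the turntable from the saved top and side pictures.

```bash
cat > tt.py <<'E'
from h import *
import sys
def hullc(im,rng,roi):
    h=cv2.cvtColor(im,cv2.COLOR_RGB2HSV);m=0
    for lo,hi in rng:m=m|cv2.inRange(h,lo,hi)
    mm=np.zeros_like(m);x0,y0,x1,y1=roi;mm[y0:y1,x0:x1]=m[y0:y1,x0:x1]
    mm=cv2.morphologyEx(mm,cv2.MORPH_CLOSE,np.ones((3,3)));cs,_=cv2.findContours(mm,cv2.RETR_EXTERNAL,cv2.CHAIN_APPROX_NONE)
    return cv2.convexHull(max(cs,key=cv2.contourArea))[:,0].astype(float)
def circ(P): # least-squares circle
    A=np.c_[2*P,np.ones(len(P))];s=np.linalg.lstsq(A,(P**2).sum(1),rcond=None)[0];return s[:2],np.sqrt(s[2]+s[:2]@s[:2])
RED=[((0,170,40),(8,255,255)),((172,170,40),(180,255,255))]
if __name__=='__main__':
    t,s=np.load('top0.npy'),np.load('side0.npy');ct,cs=cam('top'),cam('side')
    a=hullc(t,[((8,60,60),(28,255,255))],(140,150,235,245));P=np.array([plane(ct,p,.04)[:2] for p in a]);print('disc',circ(P))
    for n,im,c,roi in(('top',t,ct,(185,165,235,210)),('side',s,cs,(215,150,260,190))):
        a=hullc(im,RED,roi);P=np.array([plane(c,p,.095)[:2] for p in a]);print('red',n,P.min(0).round(4),P.max(0).round(4),circ(P),len(a))
    for n,im,c,roi in(('top',t,ct,(185,235,210,260)),('side',s,cs,(165,170,190,190))):
        a=hullc(im,[((20,130,50),(34,255,255))],roi);print('ptr',n,a.round(0).tolist(),[plane(c,p,.024)[:2].round(3).tolist() for p in a])
E
python3 tt.py
```

```text
disc (array([0.49498642, 0.19869092]), np.float64(0.13636399015813405))
red top [0.4859 0.0791] [0.5638 0.1596] (array([0.52588593, 0.11935107]), np.float64(0.04053900641928825)) 21
red side [0.4866 0.0097] [0.5691 0.1549] (array([0.52568298, 0.08252549]), np.float64(0.06277095361402324)) 21
ptr top [[198.0, 240.0], [199.0, 242.0], [199.0, 247.0], [196.0, 250.0], [194.0, 249.0], [193.0, 248.0], [192.0, 246.0], [192.0, 241.0], [193.0, 240.0], [196.0, 239.0]] [[0.36, 0.167], [0.354, 0.163], [0.337, 0.163], [0.327, 0.173], [0.331, 0.18], [0.334, 0.183], [0.34, 0.186], [0.357, 0.187], [0.36, 0.184], [0.363, 0.174]]
ptr side [[180.0, 174.0], [181.0, 175.0], [183.0, 178.0], [183.0, 183.0], [181.0, 184.0], [174.0, 184.0], [171.0, 183.0], [171.0, 177.0], [172.0, 176.0], [174.0, 175.0], [178.0, 174.0]] [[0.356, 0.186], [0.359, 0.18], [0.366, 0.163], [0.366, 0.136], [0.361, 0.132], [0.34, 0.134], [0.331, 0.14], [0.329, 0.172], [0.332, 0.177], [0.338, 0.182], [0.35, 0.186]]
```

The turntable measurements are consistent: axis (0.495,0.199), disc radius 0.136, and red cup (0.526,0.119), which is 85 mm from the axis. The pointer direction is about 188.9°.

Plan: carry the scoop to the cup's outer side, pointing at the axis. Push its front radially against the cup's outer wall to bring the tilt nearly level, then raise it over the rim and pour.

Request:
servo_tool --pt "0 0.004 -0.007 0 1" --pt "0 0.013 -0.025 0 1" --pt "0 0.026 -0.05 0 1" --pt "0 0.042 -0.08 0 1" --pt "0 0.06 -0.114 0 1" --pt "0 0.078 -0.148 0 1" --pt "0 0.095 -0.18 0 1" --pt "0 0.109 -0.206 0 1"

```text
clock: 15.45
tcp_pos: [0.5731, -0.0411, 0.4081]
orientation: [1.14, 1.246, -1.119]
contact_force: [-0.4, 0.2, -1.9]
grip_width: 0.0109
```

Request:
servo_tool --pt "0 0.006 -0.011 2 1" --pt "0 0.009 -0.016 6 1" --pt "0 0.009 -0.017 12 1" --pt "0 0.009 -0.017 19 1" --pt "0 0.009 -0.017 26 1" --pt "0 0.009 -0.017 33 1" --pt "0 0.009 -0.017 38 1" --pt "0 0.009 -0.017 40 1"

```text
clock: 16.25
tcp_pos: [0.58, -0.0224, 0.4069]
orientation: [1.644, 0.862, -1.619]
contact_force: [0.0, -0.4, -1.7]
grip_width: 0.0111
```

Request:
servo_tool --pt "0 0 0 2 1" --pt "0 0 0 6 1" --pt "0 0 0 12 1" --pt "0 0 0 18 1" --pt "0 0 0 25 1" --pt "0 0 0 30 1" --pt "0 0 0 33 1" --pt "0 0 0 34.5 1"

```text
clock: 17.05
tcp_pos: [0.5798, -0.0216, 0.4058]
orientation: [2.03, 0.381, -2.006]
contact_force: [0.3, 0.4, -1.5]
grip_width: 0.0111
```

```bash
python3 s.py
python3 - <<'E'
from h import *
t=grab_frame('top');np.save('top1.npy',t)
from m import pix
for nm,lo,hi in [('yel',(22,140,50),(34,255,255)),('blue',(105,120,30),(128,255,255)),('green',(48,120,30),(78,255,255)),('red',(0,170,40),(8,255,255))]:
    print(nm,pix(t,lo,hi,(190,140,300,240)))
E
```

```text
t 17.05 tcp [ 0.5798 -0.0216  0.4058] F [ 0.31  0.42 -1.52] M [-0.037 -0.035 -0.039] yaw -68.64 xax [ 0.0117  0.0028 -0.9999] trough local 0.0916 0.2274 0.011148273666506621
yel None
blue None
green None
red (array([210.99577167, 187.96194503]), np.int32(473))
```

```bash
cat > ms.py <<'E'
from h import *
from m import pix
s=grab_frame('side');t=grab_frame('top');cs=cam('side');ct=cam('top')
o=get_obs();M=R.from_rotvec(o['orientation']).as_matrix();g=o['tcp_pos']+M@[.155,0,0];ex=M[:,1]
P=g-ex*.04+[0,0,-.085];out=[]
for n,im,c in(('side',s,cs),('top',t,ct)):
    q=proj(c,P);out.append(n+str(q.round(0)))
    roi=np.clip([q[0]-28,q[1]-28,q[0]+28,q[1]+28],0,511).astype(int)
    for nm,lo,hi in [('yel',(22,140,50),(34,255,255)),('blue',(105,120,30),(128,255,255)),('green',(48,120,30),(78,255,255))]:
        r=pix(im,lo,hi,roi)
        if r is not None and r[1]>3:
            d=plane(c,r[0],P[2])-g; out.append((n,nm,int(r[1]),r[0].round(1).tolist(),'fwd,lat mm',(-1e3*d@ex).round(1),(1e3*d@M[:,2]).round(1)))
print(*out,sep='\n')
E
python3 ms.py
```

```text
side[255. 161.]
('side', 'blue', 30, [275.3, 136.1], 'fwd,lat mm', np.float64(129.9), np.float64(-112.9))
top[242. 171.]
```

Request:
servo_tool --pt "0.01 0 0 0 1" --pt "0.025 0 0 0 1" --pt "0.045 0 0 0 1" --pt "0.065 -0.002 0 0 1" --pt "0.085 -0.006 0 0 1" --pt "0.097 -0.01 0 0 1" --pt "0.1 -0.012 0 0 1" --pt "0.1 -0.013 0 0 1"

```text
clock: 18.0
tcp_pos: [0.5764, -0.0093, 0.306]
orientation: [2.029, 0.384, -2.004]
contact_force: [-0.0, 0.3, -1.6]
grip_width: 0.011
```

```bash
python3 s.py
python3 - <<'E'
from h import *
g=grab_frame('wrist').astype(int);np.save('w11.npy',g.astype('uint8'))
for col in(238,270):print([(r,g[r,col].tolist()) for r in range(200,250,3)])
E
```

```text
t 18.0 tcp [ 0.5764 -0.0093  0.306 ] F [-0.05  0.33 -1.59] M [-0.044  0.063  0.029] yaw -68.48 xax [ 0.012   0.0028 -0.9999] trough local 0.0894 0.24 0.011036116178233775
[(200, [129, 124, 111]), (203, [126, 121, 109]), (206, [118, 112, 102]), (209, [124, 120, 108]), (212, [125, 120, 108]), (215, [124, 119, 107]), (218, [125, 120, 108]), (221, [130, 124, 112]), (224, [128, 123, 111]), (227, [128, 122, 111]), (230, [70, 68, 66]), (233, [72, 70, 67]), (236, [71, 69, 66]), (239, [72, 71, 68]), (242, [68, 67, 65]), (245, [65, 64, 61]), (248, [64, 62, 60])]
[(200, [100, 75, 50]), (203, [91, 69, 45]), (206, [90, 68, 44]), (209, [111, 103, 92]), (212, [131, 125, 113]), (215, [128, 122, 110]), (218, [128, 122, 109]), (221, [126, 120, 109]), (224, [127, 123, 111]), (227, [126, 122, 109]), (230, [65, 64, 61]), (233, [69, 66, 63]), (236, [68, 65, 63]), (239, [66, 65, 62]), (242, [67, 65, 63]), (245, [67, 65, 64]), (248, [67, 65, 63])]
```

Request:
servo_tool --pt "0 -0.001 0 0 1" --pt "0 -0.003 0 0 1" --pt "0 -0.005 0 0 1" --pt "0 -0.007 0 0 1" --pt "0 -0.009 0 0 1" --pt "0 -0.011 0 0 1" --pt "0 -0.012 0 0 1" --pt "0 -0.012 0 0 1" --force 22

```text
clock: 18.85
tcp_pos: [0.5732, -0.0005, 0.3076]
orientation: [2.033, 0.377, -1.999]
contact_force: [3.3, -7.7, 1.7]
grip_width: 0.0107
```

```bash
cat > er.py <<'E'
from h import *
g=grab_frame('wrist').astype(int)
def edge(col):
    v=g[170:260,col]; sat=v.max(1)-v.min(1); k=np.where((sat<8)&(v.max(1)<95))[0]; return 170+k[0] if len(k) else None
print('edge rows',[edge(c) for c in(234,238,268,271)])
E
python3 s.py; python3 er.py
```

```text
t 18.85 tcp [ 5.732e-01 -5.000e-04  3.076e-01] F [ 3.35 -7.74  1.67] M [-1.862 -0.68  -0.074] yaw -68.61 xax [ 1.680e-02 -3.000e-04 -9.999e-01] trough local 0.0879 0.2485 0.010688206245252055
edge rows [np.int64(229), np.int64(229), np.int64(229), np.int64(229)]
```

Request:
servo_tool --pt "0.001 -0.003 0 0 1" --pt "0.001 -0.005 0 0 1" --pt "0.001 -0.007 0 0 1" --pt "0.001 -0.008 0 0 1" --pt "0.001 -0.008 0 0 1" --force 20

```text
clock: 19.4
tcp_pos: [0.5722, 0.002, 0.3081]
orientation: [2.038, 0.365, -1.993]
contact_force: [6.0, -13.0, 2.0]
grip_width: 0.011
```

```bash
python3 s.py; python3 er.py
```

```text
t 19.4 tcp [0.5722 0.002  0.3081] F [  5.96 -12.96   1.95] M [-3.567 -1.342 -0.059] yaw -68.86 xax [ 0.0232 -0.0065 -0.9997] trough local 0.088 0.25 0.010952016794131686
edge rows [np.int64(229), np.int64(229), np.int64(229), np.int64(229)]
```

Run:
```python
from h import *
im=grab_frame('wrist');np.save('w12.npy',im);s=grab_frame('side');t=grab_frame('top');np.save('s12.npy',s);np.save('t12.npy',t)
a=cv2.resize(s[110:230,200:300],(400,480),interpolation=cv2.INTER_CUBIC)
b=cv2.resize(im[150:384,150:360],(360,401));c=cv2.resize(np.load('w11.npy')[200:240,200:310],(220,80));d=cv2.resize(im[200:240,200:310],(220,80))
b=cv2.copyMakeBorder(b,0,79,0,0,0)
b[401:480,0:180]=cv2.resize(np.load('w11.npy')[190:250,200:310],(180,79));b[401:480,180:360]=cv2.resize(im[190:250,200:310],(180,79))
save('x12.png',np.hstack([a,b]),1)
```

```text
(no output)
```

View pics/x12.png

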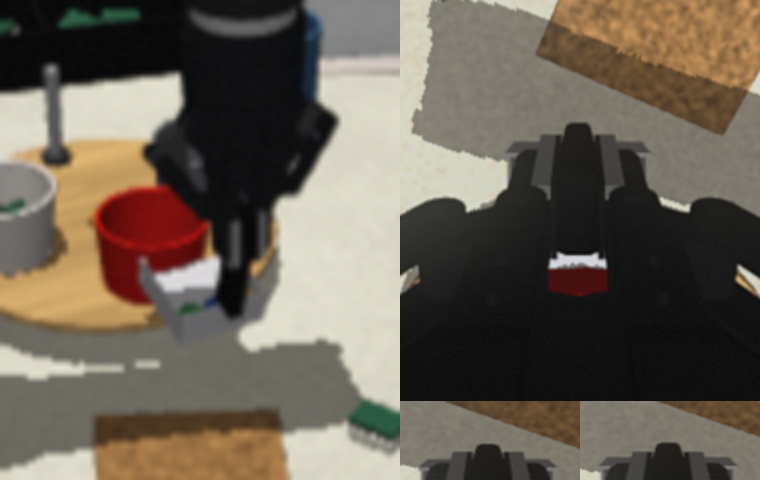

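The side view shows the lip against the red cup's outer wall with green and blue visible at the back of the pan. Nothing else is touching, and it hasn't pivoted yet. Pulling up slightly while pushing makes the wall friction help the pivot.

Request:
servo_tool --pt "0 -0.003 0 0 1" --pt "-0.001 -0.005 0 0 1" --pt "-0.003 -0.006 0 0 1" --pt "-0.005 -0.007 0 0 1" --pt "-0.007 -0.008 0 0 1" --pt "-0.007 -0.008 0 0 1" --force 20

```text
clock: 20.2
tcp_pos: [0.5694, 0.0076, 0.3152]
orientation: [2.038, 0.361, -1.992]
contact_force: [2.3, -5.9, -3.1]
grip_width: 0.0109
```

```bash
cat > er.py <<'E'
from h import *
from tt import *
g=grab_frame('wrist');np.save('wl.npy',g)
def lipgap(im): # brightness profile in finger gap below handle, centre column
    return [int(im[r,255:262].mean()) for r in range(290,330,3)]
def be(im,cols):
    v=im.astype(int);out=[]
    for c in cols:
        p=v[180:262,c];d=np.where((p.max(1)-p.min(1)<9))[0];out.append(int(180+d[0]) if len(d) else None)
    return out
print('gap',lipgap(g),'prev',lipgap(np.load('w12.npy')));print('back',be(g,(217,221,283,287)),be(np.load('w12.npy'),(217,221,283,287)))
t=grab_frame('top');c=cam('top')
a=hullc(t,RED,(185,165,235,210));P=np.array([plane(c,p,.095)[:2] for p in a]);print('red',circ(P))
E
python3 s.py; python3 er.py
```

```text
t 20.2 tcp [0.5694 0.0076 0.3152] F [ 2.32 -5.86 -3.07] M [-1.716 -0.539 -0.089] yaw -68.94 xax [ 0.0244 -0.0091 -0.9997] trough local 0.086 0.2555 0.010851143190617736
gap [19, 19, 19, 19, 31, 31, 28, 91, 80, 80, 81, 17, 17, 16] prev [21, 21, 18, 182, 212, 109, 33, 34, 33, 33, 34, 19, 18, 19]
back [225, 225, 225, 225] [233, 233, 233, 233]
red (array([0.52705726, 0.1207122 ]), np.float64(0.04010982896328508))
```

It pivoted to about 10°, judging by the back edge (row 233 to 225, with level near 205). Continuing in the same way.

Request:
servo_tool --pt "0 -0.003 0 0 1" --pt "-0.002 -0.005 0 0 1" --pt "-0.003 -0.006 0 0 1" --pt "-0.004 -0.007 0 0 1" --pt "-0.005 -0.007 0 0 1" --force 20

```text
clock: 20.8
tcp_pos: [0.5671, 0.0122, 0.3198]
orientation: [2.038, 0.356, -1.991]
contact_force: [3.2, -5.3, -5.5]
grip_width: 0.0111
```

```bash
python3 s.py; python3 er.py; python3 -c "
from er import be
import numpy as np
for k in('w4','w9'): print(k,be(np.load(k+'.npy'),(217,221,283,287)))" | tail -2
```

```text
t 20.8 tcp [0.5671 0.0122 0.3198] F [ 3.18 -5.32 -5.5 ] M [-2.083 -0.94  -0.073] yaw -69.03 xax [ 0.0254 -0.012  -0.9996] trough local 0.0842 0.2598 0.01108109128379613
gap [20, 19, 19, 16, 78, 78, 81, 81, 80, 80, 82, 18, 18, 17] prev [21, 21, 18, 182, 212, 109, 33, 34, 33, 33, 34, 19, 18, 19]
back [220, 220, 220, 220] [233, 233, 233, 233]
red (array([0.52685293, 0.12096298]), np.float64(0.039874695640293056))
w4 [205, 205, 205, 205]
w9 [207, 206, 207, 207]
```

Request:
servo_tool --pt "0 -0.003 0 0 1" --pt "-0.002 -0.005 0 0 1" --pt "-0.003 -0.006 0 0 1" --pt "-0.004 -0.006 0 0 1" --pt "-0.004 -0.006 0 0 1" --force 20

```text
clock: 21.5
tcp_pos: [0.5652, 0.0157, 0.3236]
orientation: [2.038, 0.351, -1.991]
contact_force: [2.5, -6.2, -4.1]
grip_width: 0.0107
```

```bash
python3 s.py; python3 er.py
python3 - <<'E'
from h import *
from m import pix
s=grab_frame('side');np.save('s13.npy',s);c=cam('side')
for nm,lo,hi in [('yel',(20,120,40),(34,255,255)),('blue',(105,100,25),(130,255,255)),('green',(45,100,25),(80,255,255))]:
    for k,im in(('before',np.load('s12.npy')),('now',s)): print(nm,k,pix(im,lo,hi,(235,170,275,200)))
E
```

```text
t 21.5 tcp [0.5652 0.0157 0.3236] F [ 2.53 -6.21 -4.05] M [-1.961 -0.813 -0.079] yaw -69.13 xax [ 0.0264 -0.0151 -0.9995] trough local 0.0828 0.263 0.010733425924779067
gap [20, 18, 19, 19, 83, 81, 80, 81, 81, 80, 83, 18, 17, 18] prev [21, 21, 18, 182, 212, 109, 33, 34, 33, 33, 34, 19, 18, 19]
back [216, 216, 216, 216] [233, 233, 233, 233]
red (array([0.52682924, 0.12236265]), np.float64(0.03903693261421846))
yel before None
yel now None
blue before (array([252.5, 185. ]), np.int32(2))
blue now None
green before (array([247., 187.]), np.int32(3))
green now None
```

World tilt is now about 4.4° (row 216, less the tool's lean). Gripping hard, backing off gently, and raising.

Request:
servo_tool --pt "0 -0.003 0 0 1" --pt "0 -0.003 0 0 1" --pt "0 -0.002 0 0 1" --pt "0 -0.001 0 0 1" --pt "0 0 0 0 1" --pt "0 0.001 0 0 1" --pt "0 0.002 0 0 1" --pt "0 0.003 0 0 1" --force 110

```text
clock: 22.45
tcp_pos: [0.5661, 0.0137, 0.3236]
orientation: [2.038, 0.353, -1.991]
contact_force: [-0.5, 0.4, -2.1]
grip_width: 0.0109
```

Request:
servo_tool --pt "0 0.001 0 0 1" --pt "0 0.002 0 0 1" --pt "-0.002 0.003 0 0 1" --pt "-0.006 0.004 0 0 1" --pt "-0.012 0.004 0 0 1" --pt "-0.02 0.004 0 0 1" --pt "-0.027 0.004 0 0 1" --pt "-0.03 0.004 0 0 1"

```text
clock: 23.25
tcp_pos: [0.567, 0.0104, 0.355]
orientation: [2.04, 0.353, -1.989]
contact_force: [0.4, -0.4, -1.1]
grip_width: 0.0109
```

```bash
python3 s.py; python3 er.py
python3 - <<'E'
from h import *
from m import pix
s=grab_frame('side');np.save('s14.npy',s);t=grab_frame('top')
for nm,lo,hi in [('yel',(20,120,40),(34,255,255)),('blue',(105,100,25),(130,255,255)),('green',(45,100,25),(80,255,255))]:
    print(nm,pix(s,lo,hi,(225,150,285,235)),pix(t,lo,hi,(200,160,280,240)))
E
```

```text
t 23.25 tcp [0.567  0.0104 0.355 ] F [ 0.36 -0.44 -1.08] M [-0.029 -0.029 -0.026] yaw -69.09 xax [ 0.0275 -0.0136 -0.9995] trough local 0.0843 0.2578 0.010877771049718222
gap [18, 18, 17, 18, 83, 81, 80, 81, 38, 37, 37, 17, 15, 16] prev [21, 21, 18, 182, 212, 109, 33, 34, 33, 33, 34, 19, 18, 19]
back [217, 217, 217, 217] [233, 233, 233, 233]
red (array([0.52684296, 0.12145731]), np.float64(0.03958156270438057))
yel None (array([212., 202.]), np.int32(1))
blue None None
green None None
```

Request:
servo_tool --pt "0 0.002 0.002 0 1" --pt "0 0 0.003 0 1" --pt "0 -0.025 0.003 0 1" --pt "0 -0.055 0.003 0 1" --pt "0 -0.055 0.003 0 1" --pt "0 -0.055 0.003 0 1" --pt "0 -0.055 0.003 0 1" --pt "0 -0.055 0.003 0 1"

```text
clock: 24.25
tcp_pos: [0.5445, 0.0591, 0.3525]
orientation: [2.039, 0.351, -1.993]
contact_force: [0.6, -0.3, -1.9]
grip_width: 0.0107
```

```bash
python3 s.py
cat > look.py <<'E'
from h import *
from m import pix
import sys
s=grab_frame('side');t=grab_frame('top')
np.save('sl.npy',s);np.save('tl.npy',t);cs,ct=cam('side'),cam('top')
for nm,lo,hi in [('yel',(20,120,40),(34,255,255)),('blue',(105,100,25),(130,255,255)),('green',(45,100,25),(80,255,255))]:
    for n,im,c,roi in(('side',s,cs,(205,140,300,240)),('top',t,ct,(180,160,290,236))):
        h=cv2.cvtColor(im,cv2.COLOR_RGB2HSV);m=cv2.inRange(h,lo,hi);k,l,st,ce=cv2.connectedComponentsWithStats(m)
        print(nm,n,[(ce[i].round(0).tolist(),int(st[i,4]),plane(c,ce[i],.06)[:2].round(3).tolist()) for i in range(1,k) if roi[0]<ce[i][0]<roi[2] and roi[1]<ce[i][1]<roi[3] and st[i,4]<60])
E
python3 look.py
```

```text
t 24.25 tcp [0.5445 0.0591 0.3525] F [ 0.63 -0.32 -1.85] M [-0.004  0.007  0.044] yaw -69.23 xax [ 0.0258 -0.0142 -0.9996] trough local 0.0665 0.3084 0.010692642852334164
yel side [([243.0, 158.0], 6, [0.552, 0.2])]
yel top []
blue side [([238.0, 161.0], 27, [0.538, 0.188])]
blue top []
green side [([233.0, 162.0], 18, [0.521, 0.183])]
green top [([190.0, 219.0], 2, [0.428, 0.191]), ([190.0, 222.0], 2, [0.418, 0.19])]
```

Run:
```python
from h import *
c=cam('side');o=get_obs();M=R.from_rotvec(o['orientation']).as_matrix();g=o['tcp_pos']+M@[.155,0,0]
for p in((243,158),(238,161),(233,162)):
    for z in(.118,.122,.085,.056):
        P=plane(c,p,z);d=P-g;print(p,z,P[:2].round(3),'fwd/lat',(-d@M[:,1]*1e3).round(0),(d@M[:,2]*1e3).round(0),'from cup',np.linalg.norm(P[:2]-[.526,.1194]).round(3))
print('lip px',[proj(c,g-M[:,1]*.075+M[:,2]*k+[0,0,-.091]).round(0) for k in(-.033,0,.033)],'back', [proj(c,g-M[:,1]*.005+M[:,2]*k+[0,0,-.066]).round(0) for k in(-.033,.033)])
```

```text
(243, 158) 0.118 [0.544 0.109] fwd/lat 52.0 -13.0 from cup 0.021
(243, 158) 0.122 [0.544 0.103] fwd/lat 46.0 -10.0 from cup 0.024
(243, 158) 0.085 [0.55  0.162] fwd/lat 100.0 -36.0 from cup 0.049
(243, 158) 0.056 [0.554 0.209] fwd/lat 143.0 -57.0 from cup 0.094
(238, 161) 0.118 [0.529 0.095] fwd/lat 44.0 7.0 from cup 0.025
(238, 161) 0.122 [0.528 0.088] fwd/lat 38.0 9.0 from cup 0.031
(238, 161) 0.085 [0.533 0.147] fwd/lat 92.0 -16.0 from cup 0.028
(238, 161) 0.056 [0.537 0.193] fwd/lat 134.0 -35.0 from cup 0.074
(233, 162) 0.118 [0.514 0.091] fwd/lat 45.0 21.0 from cup 0.031
(233, 162) 0.122 [0.514 0.084] fwd/lat 39.0 24.0 from cup 0.037
(233, 162) 0.085 [0.518 0.143] fwd/lat 93.0 0.0 from cup 0.025
(233, 162) 0.056 [0.521 0.189] fwd/lat 136.0 -19.0 from cup 0.069
lip px [array([245., 156.]), array([235., 159.]), array([224., 162.])] back [array([256., 160.]), array([235., 166.])]
```

All three marbles are on the pan, mid-roll at 40–50 mm forward of the grip (lip at 75). I hold briefly and watch.

Request:
servo_tool --pt "0 0 0 0 1" --pt "0 0 0 0 1" --pt "0 0 0 0 1"

```text
clock: 24.65
tcp_pos: [0.5445, 0.0588, 0.3524]
orientation: [2.04, 0.35, -1.993]
contact_force: [-0.0, -0.6, -1.9]
grip_width: 0.011
```

```bash
cat > fw.py <<'E'
from h import *
c=cam('side');o=get_obs();M=R.from_rotvec(o['orientation']).as_matrix();g=o['tcp_pos']+M@[.155,0,0];s=grab_frame('side');h=cv2.cvtColor(s,cv2.COLOR_RGB2HSV)
for nm,lo,hi in [('yel',(20,120,40),(34,255,255)),('blue',(105,100,25),(130,255,255)),('green',(45,100,25),(80,255,255))]:
    m=cv2.inRange(h,lo,hi);k,l,st,ce=cv2.connectedComponentsWithStats(m)
    for i in range(1,k):
        if 215<ce[i][0]<260 and 145<ce[i][1]<185 and st[i,4]<60:
            P=plane(c,ce[i],g[2]-.08);d=P-g;print(nm,int(st[i,4]),ce[i].round(1),'fwd/lat',(-d@M[:,1]*1e3).round(0),(d@M[:,2]*1e3).round(0))
e=-M[:,1];print('clock',o['clock'],'grip->cup fwd',(np.r_[.526,.1194,0]-np.r_[g[:2],0])@e, 'lat',(np.r_[.526,.1194,0]-np.r_[g[:2],0])@M[:,2],'gz',g[2])
E
python3 fw.py
```

```text
green 1 [236. 165.] fwd/lat 29.0 20.0
clock 24.65 grip->cup fwd 0.06664239545182582 lat -0.0011997005487265659 gz 0.19751299124031418
```

They climbed about 30 of the 53 mm and rolled back. I retreat slowly for a longer run-up, then make a somewhat faster stop.

Request:
servo_tool --pt "0 0.002 0 0 1" --pt "0 0.007 0 0 1" --pt "0 0.015 0 0 1" --pt "0 0.025 0 0 1" --pt "0 0.036 0 0 1" --pt "0 0.048 -0.001 0 1" --pt "0 0.06 -0.001 0 1" --pt "0 0.07 -0.001 0 1"

```text
clock: 25.5
tcp_pos: [0.5706, -0.0076, 0.354]
orientation: [2.04, 0.349, -1.993]
contact_force: [0.4, 0.2, -1.7]
grip_width: 0.0106
```

Request:
servo_tool --pt "-0.001 0.005 0 0 1" --pt "-0.001 0.007 0 0 1" --pt "-0.001 0.007 0 0 1" --pt "-0.001 -0.02 0 0 1" --pt "-0.001 -0.066 0 0 1" --pt "-0.001 -0.066 0 0 1" --pt "-0.001 -0.066 0 0 1"

```text
clock: 26.2
tcp_pos: [0.5468, 0.0563, 0.3535]
orientation: [2.038, 0.354, -1.991]
contact_force: [-0.8, -0.7, -0.9]
grip_width: 0.0109
```

```bash
python3 fw.py; python3 s.py
```

```text
yel 28 [242.5 154.3] fwd/lat 73.0 -20.0
yel 3 [231. 157.] fwd/lat 75.0 17.0
blue 28 [237.  156.4] fwd/lat 70.0 -0.0
green 19 [232.4 159.8] fwd/lat 59.0 19.0
clock 26.2 grip->cup fwd 0.06974433995673202 lat -0.00024213404899644692 gz 0.19857210748676427
t 26.25 tcp [0.5472 0.0548 0.3536] F [-0.68  0.21 -1.04] M [-0.06  -0.012  0.01 ] yaw -69.21 xax [ 0.0259 -0.0144 -0.9996] trough local 0.0688 0.3038 0.010983564130085825
```

Yellow and blue are at the lip right now, over the cup centre. I pull the pan back briskly so that they drop.

Request:
servo_tool --pt "0 0.015 0 0 1" --pt "0 0.02 0 0 1" --pt "0 0.02 0 0 1"

```text
clock: 26.55
tcp_pos: [0.5546, 0.0342, 0.3542]
orientation: [2.041, 0.347, -1.994]
contact_force: [-0.2, 0.5, -0.8]
grip_width: 0.0109
```

```bash
python3 fw.py; python3 look.py
```

```text
clock 26.55 grip->cup fwd 0.09340289498881205 lat -0.00023288116819759986 gz 0.19925204200833835
yel side []
yel top []
blue side []
blue top []
green side []
green top [([189.0, 222.0], 3, [0.419, 0.191])]
```

Request:
servo_tool --pt "0 0.002 0 0 1" --pt "-0.002 0.007 0 0 1" --pt "-0.005 0.015 0 0 1" --pt "-0.008 0.025 0 0 1" --pt "-0.01 0.035 0 0 1" --pt "-0.01 0.046 0 0 1" --pt "-0.01 0.057 0 0 1" --pt "-0.01 0.066 0 0 1"

```text
clock: 27.5
tcp_pos: [0.5776, -0.0268, 0.3654]
orientation: [2.04, 0.349, -1.993]
contact_force: [0.9, -0.1, -1.3]
grip_width: 0.0109
```

```bash
python3 look.py
python3 - <<'E'
from h import *
t=np.load('tl.npy');c=cam('top')
q=proj(c,(.526,.1194,.055)).round(0).astype(int);print(q)
h=cv2.cvtColor(t,cv2.COLOR_RGB2HSV)
m=cv2.inRange(h,(15,60,20),(170,255,255));k,l,st,ce=cv2.connectedComponentsWithStats(m)
print([(ce[i].round(0).tolist(),int(st[i,4]),h[l==i].mean(0).round(0).tolist(),plane(c,ce[i],.055)[:2].round(3).tolist()) for i in range(1,k) if abs(ce[i]-q).max()<16])
E
```

```text
yel side []
yel top [([207.0, 183.0], 16, [0.547, 0.134]), ([213.0, 193.0], 1, [0.513, 0.115]), ([216.0, 194.0], 2, [0.511, 0.107]), ([212.0, 197.0], 1, [0.5, 0.118]), ([221.0, 207.0], 22, [0.468, 0.09]), ([212.0, 202.0], 1, [0.483, 0.118]), ([214.0, 208.0], 4, [0.465, 0.11]), ([216.0, 212.0], 2, [0.452, 0.104]), ([216.0, 215.0], 2, [0.441, 0.103]), ([218.0, 220.0], 4, [0.426, 0.097])]
blue side []
blue top [([208.0, 195.0], 17, [0.508, 0.132])]
green side []
green top [([214.0, 195.0], 15, [0.505, 0.112])]
[212 189]
[([207.0, 183.0], 30, [19.0, 190.0, 139.0], [0.548, 0.135]), ([208.0, 195.0], 28, [133.0, 143.0, 91.0], [0.508, 0.133]), ([214.0, 195.0], 22, [50.0, 145.0, 88.0], [0.507, 0.113])]
```

All three marbles lie in the red cup, 20–27 mm from its centre. Now I rotate back and return the scoop to the pad.

Request:
servo_tool --pt "0 0.01 -0.003 -8 1" --pt "0 0.01 -0.003 -16 1" --pt "0 0.01 -0.003 -24 1" --pt "0 0.01 -0.003 -32 1" --pt "0 0.01 -0.003 -40 1" --pt "0 0.01 -0.003 -48 1" --pt "0 0.01 -0.003 -56 1" --pt "0 0.01 -0.003 -64 1"

```text
clock: 28.4
tcp_pos: [0.5839, -0.0352, 0.3655]
orientation: [1.275, 1.137, -1.26]
contact_force: [-0.6, -0.1, -1.0]
grip_width: 0.0109
```

Request:
servo_tool --pt "0 0 0 -5 1" --pt "0.02 0 0 -10 1" --pt "0.05 0 0 -10 1" --pt "0.08 0 0 -10 1" --pt "0.092 0 0 -10 1" --pt "0.095 0 0 -10 1" --pt "0.095 0 0 -10 1"

```text
clock: 29.1
tcp_pos: [0.5866, -0.0364, 0.271]
orientation: [1.145, 1.219, -1.134]
contact_force: [0.6, 0.4, -1.1]
grip_width: 0.0108
```

```bash
python3 s.py
```

```text
t 29.1 tcp [ 0.5866 -0.0364  0.271 ] F [ 0.56  0.41 -1.13] M [-0.014 -0.043 -0.031] yaw 5.02 xax [ 0.0256 -0.0145 -0.9996] trough local 0.0987 0.2091 0.010836706049481816
```

Request:
servo_tool --pt "0.004 0 0 0 1" --pt "0.008 0 0 0 1" --pt "0.011 0 0 0 1" --pt "0.013 0 0 0 1" --pt "0.013 0 0 0 1"

```text
clock: 29.6
tcp_pos: [0.5872, -0.0367, 0.2587]
orientation: [1.145, 1.219, -1.134]
contact_force: [-1.5, -0.9, 4.2]
grip_width: 0.0111
```

```bash
python3 s.py
```

```text
t 29.6 tcp [ 0.5872 -0.0367  0.2587] F [-1.48 -0.89  4.19] M [0.    0.43  0.003] yaw 5.01 xax [ 0.0262 -0.0146 -0.9995] trough local 0.0993 0.2087 0.011068738533369328
```

Request:
servo_tool --pt "0 0 0 0 0.5" --pt "0 0 0 0 0" --pt "0 0 0 0 -0.5" --pt "0 0 0 0 -1" --pt "0 0 0 0 -1" --pt "-0.03 0 0 0 -1" --pt "-0.08 0 0 0 -1" --pt "-0.11 0 0 0 -1" --force 40

```text
clock: 30.4
tcp_pos: [0.5847, -0.0351, 0.3716]
orientation: [1.147, 1.217, -1.132]
contact_force: [0.1, 0.3, 0.1]
grip_width: 0.0856
```

```bash
python3 s.py
python3 - <<'E'
from h import *
import pickle
o=get_obs();w=grab_frame('wrist');t=grab_frame('top');s=grab_frame('side');np.save('w20.npy',w);np.save('t20.npy',t);np.save('s20.npy',s);pickle.dump(o,open('w20.pkl','wb'))
c=cam('wrist',o);h=cv2.cvtColor(w,cv2.COLOR_RGB2HSV)
m=cv2.inRange(h,(0,0,60),(180,30,255));cork=cv2.inRange(h,(8,70,30),(25,255,255))
# expected pan corners
q=[proj(c,(.545+.033*sx*.996-.033*sy*.09,-.041+.033*sy*.996+.033*sx*.09,.034 if sx>0 else .028)).round(0).tolist() for sx,sy in((-1,-1),(-1,1),(1,1),(1,-1))];print('exp',q)
cs=cam('side')
# handle top in side: darkest column near expected handle
g=cv2.cvtColor(s,cv2.COLOR_RGB2GRAY);p0=proj(cs,(.58,-.037,.124));p1=proj(cs,(.58,-.037,.04));print('exp handle side',p0,p1)
mm=(g<40).astype('uint8');k,l,st,ce=cv2.connectedComponentsWithStats(mm)
for i in range(1,k):
    if abs(ce[i]-(p0+p1)/2).max()<40:
        pts=np.argwhere(l==i);r=np.sort(np.unique(pts[:,0]));print(st[i].tolist(),[(int(y),pts[pts[:,0]==y][:,1].mean().round(1)) for y in r[::6]])
E
```

```text
t 30.4 tcp [ 0.5847 -0.0351  0.3716] F [0.09 0.34 0.13] M [ 0.051 -0.007 -0.01 ] yaw 5.01 xax [ 0.029  -0.0145 -0.9995] trough local 0.0975 0.2106 0.0856019480797727
exp [[276.0, 243.0], [224.0, 244.0], [222.0, 194.0], [277.0, 194.0]]
exp handle side [262.66661114 185.34783544] [261.69236944 210.80486145]
[225, 160, 6, 8, 32] [(160, np.float64(229.0)), (166, np.float64(227.5))]
[226, 170, 24, 15, 253] [(170, np.float64(241.0)), (176, np.float64(237.6)), (182, np.float64(238.0))]
[260, 187, 9, 29, 235] [(187, np.float64(264.0)), (193, np.float64(264.5)), (199, np.float64(264.5)), (205, np.float64(264.0)), (211, np.float64(263.5))]
[288, 211, 13, 7, 49] [(211, np.float64(292.0)), (217, np.float64(295.0))]
```

The scoop stands upright: its handle is vertical in the side view at column 264, the same as at the start. Now I re-measure the turntable and the peg.

Run:
```python
from h import *
from tt import *
t,s=np.load('t20.npy'),np.load('s20.npy');ct,cs=cam('top'),cam('side')
a=hullc(t,RED,(185,165,235,210));P=np.array([plane(ct,p,.095)[:2] for p in a]);rc,rr=circ(P);print('red',rc,rr)
a=hullc(t,[((8,60,60),(28,255,255))],(140,150,235,245));P=np.array([plane(ct,p,.04)[:2] for p in a]);A,r=circ(P);print('disc',A,r)
A=np.array([.495,.1987]);v=rc-A;print('ang',np.degrees(np.arctan2(v[1],v[0])),np.linalg.norm(v))
peg=A-v/np.linalg.norm(v)*.105;print('peg pred',peg)
p0,p1=proj(cs,(*peg,.125)),proj(cs,(*peg,.05));print('side px top/bottom',p0,p1,'top-view px',proj(ct,(*peg,.125)),proj(ct,(*peg,.05)))
x,y=p0.astype(int);g=cv2.cvtColor(s,cv2.COLOR_RGB2GRAY)
for r in range(y-6,y+22,3):print(r,g[r,x-10:x+11].tolist())
x,y=proj(ct,(*peg,.1)).astype(int);g=cv2.cvtColor(t,cv2.COLOR_RGB2GRAY);print('top',x,y)
for r in range(y-8,y+9,2):print(r,g[r,x-12:x+11].tolist())
```

```text
red [0.52727572 0.1194578 ] 0.04052992206712167
disc [0.49497731 0.19887749] 0.13619151583561123
ang -67.83870245829269 0.08556312345879569
peg pred [0.45539239 0.29594319]
side px top/bottom [209.41558238 126.81066049] [210.53599823 147.24402724] top-view px [152.10553849 208.80324609] [158.37262415 210.81802485]
120 [10, 9, 11, 9, 9, 9, 9, 10, 9, 8, 9, 9, 10, 9, 12, 8, 9, 8, 7, 11, 10]
123 [8, 9, 9, 12, 10, 9, 9, 10, 10, 8, 11, 9, 9, 9, 10, 9, 9, 10, 9, 8, 10]
126 [8, 9, 11, 10, 9, 9, 9, 9, 10, 11, 12, 25, 60, 95, 90, 46, 15, 9, 10, 10, 9]
129 [9, 9, 9, 9, 7, 9, 10, 10, 10, 9, 11, 26, 61, 86, 81, 62, 18, 9, 10, 11, 9]
132 [32, 39, 40, 45, 46, 59, 75, 86, 106, 115, 138, 133, 103, 89, 85, 98, 151, 190, 208, 210, 209]
135 [209, 210, 211, 213, 215, 214, 215, 215, 212, 212, 211, 200, 149, 95, 87, 111, 181, 214, 217, 217, 218]
138 [215, 215, 214, 215, 215, 214, 214, 214, 214, 215, 214, 203, 157, 96, 87, 98, 159, 212, 217, 219, 219]
141 [216, 217, 217, 218, 218, 219, 218, 218, 218, 218, 219, 219, 200, 107, 87, 101, 162, 214, 218, 218, 217]
144 [218, 218, 218, 219, 219, 219, 218, 218, 218,
[... 528 characters left out ...]
35]
207 [169, 169, 169, 169, 168, 170, 166, 153, 133, 129, 122, 92, 56, 44, 44, 45, 46, 51, 56, 82, 122, 143, 140]
209 [169, 169, 169, 170, 169, 170, 169, 162, 144, 132, 119, 107, 94, 65, 49, 50, 52, 53, 52, 61, 100, 141, 145]
211 [168, 168, 166, 167, 167, 170, 168, 163, 150, 136, 134, 136, 131, 112, 88, 66, 63, 63, 70, 99, 134, 148, 147]
213 [168, 168, 169, 167, 167, 168, 169, 168, 157, 141, 135, 132, 134, 139, 140, 135, 127, 129, 141, 146, 148, 150, 147]
215 [166, 168, 169, 168, 166, 168, 170, 169, 168, 162, 144, 136, 133, 136, 142, 142, 142, 141, 144, 147, 147, 149, 147]
217 [167, 167, 167, 168, 168, 166, 169, 167, 168, 166, 159, 145, 134, 133, 138, 144, 142, 139, 140, 145, 145, 149, 148]
```

Run:
```python
from h import *
t,s=np.load('t20.npy'),np.load('s20.npy');ct,cs=cam('top'),cam('side')
g=cv2.cvtColor(t,cv2.COLOR_RGB2GRAY);r=g[200:217,145:168];m=(r<100);yy,xx=np.where(m);w=100-r[m].astype(float)
cc=np.array([145+(xx*w).sum()/w.sum(),200+(yy*w).sum()/w.sum()]);print('collar+peg centroid',cc,xx.min()+145,xx.max()+145,yy.min()+200,yy.max()+200)
for p,z in((cc,.06),((158,208.7),.048),((153.5,207),.125)):
    P=plane(ct,p,z);v=P[:2]-[.495,.1988];print(p,z,P.round(4),np.degrees(np.arctan2(v[1],v[0])).round(1),np.linalg.norm(v).round(4))
print('tri top',tri(ct,(153.8,206.8),cs,(212.3,126)))
for q in(105,108,110,112,114): 
    a=np.radians(q);P=(.495+.105*np.cos(a),.1988+.105*np.sin(a));print(q,np.round(P,4),proj(cs,(*P,.1)).round(1),proj(ct,(*P,.048)).round(1),proj(ct,(*P,.125)).round(1))
# side col at row for z=.1
gs=cv2.cvtColor(s,cv2.COLOR_RGB2GRAY)
for r in(127,130): v=np.clip(gs[r,205:220].astype(float)-20,0,None);print(r,(v*np.arange(205,220)).sum()/v.sum())
```

```text
collar+peg centroid [157.47024442 208.08023379] 153 161 205 212
[157.47024442 208.08023379] 0.06 [0.4635 0.2966 0.06  ] 107.8 0.1028
(158, 208.7) 0.048 [0.4626 0.298  0.048 ] 108.1 0.1043
(153.5, 207) 0.125 [0.461  0.2918 0.125 ] 110.1 0.0991
tri top (array([0.46285163, 0.2895214 , 0.13050792]), np.float64(0.003488401872423325))
105 [0.4678 0.3002] [213.6 133. ] [157.4 207.1] [150.9 204.8]
108 [0.4626 0.2987] [212.  133.3] [157.8 208.7] [151.3 206.5]
110 [0.4591 0.2975] [210.9 133.5] [158.1 209.8] [151.7 207.6]
112 [0.4557 0.2962] [209.9 133.7] [158.5 210.8] [152.  208.7]
114 [0.4523 0.2947] [208.8 134. ] [158.9 211.8] [152.5 209.8]
127 212.3029411764706
130 213.93793103448274
```

The collar, the side view and the red cup agree on a peg angle of about 108–110° and an axis near (0.4975,0.1992); peg to red comes out at 0.190 m, as expected. Hovering over the peg.

Request:
servo_tool --pt "0 -0.012 -0.043 0 -1" --pt "0 -0.024 -0.086 0 -1" --pt "0 -0.037 -0.13 0 -1" --pt "0 -0.05 -0.175 0 -1" --pt "0 -0.063 -0.22 0 -1" --pt "0 -0.075 -0.265 0 -1" --pt "0 -0.087 -0.31 0 -1" --pt "0 -0.097 -0.345 0 -1"

```text
clock: 31.35
tcp_pos: [0.4565, 0.3026, 0.3608]
orientation: [1.145, 1.218, -1.13]
contact_force: [0.9, -0.1, -0.1]
grip_width: 0.0854
```

Request:
servo_tool --pt "0.01 0 0 0 -1" --pt "0.01 0 0 0 -1" --pt "0.01 0 0 0 -1"

```text
clock: 31.65
tcp_pos: [0.4571, 0.301, 0.3497]
orientation: [1.143, 1.217, -1.134]
contact_force: [-0.1, -0.8, -0.1]
grip_width: 0.0852
```

```bash
python3 s.py
python3 - <<'E'
from h import *
import pickle
o=get_obs();w=grab_frame('wrist');np.save('w21.npy',w);pickle.dump(o,open('w21.pkl','wb'));c=cam('wrist',o)
M=R.from_rotvec(o['orientation']).as_matrix();g=o['tcp_pos']+M@[.155,0,0];print('grip',g)
for z in(.048,.125):print(z,proj(c,(.4626,.298,z)))
h=cv2.cvtColor(w,cv2.COLOR_RGB2HSV);x0,y0=proj(c,(.4626,.298,.09)).astype(int)
wood=cv2.inRange(h,(8,70,60),(28,255,255))
print(x0,y0)
for r in range(y0-70,y0+75,7):print(r,''.join('.' if wood[r,x] else ('#' if w[r,x].max()<60 else 'o') for x in range(max(0,x0-50),min(512,x0+50),2)))
E
```

```text
t 31.65 tcp [0.4571 0.301  0.3497] F [-0.07 -0.76 -0.07] M [0.005 0.114 0.037] yaw 5.06 xax [ 0.0273 -0.0172 -0.9995] trough local 0.0045 0.5575 0.08519957873290698
grip [0.4613577  0.29833261 0.19477476]
0.048 [250.05081233 190.44781431]
0.125 [250.91545502 213.33130353]
250 201
131 oooooooooooo......................................
138 ooooooooooo.......................................
145 oooooooooo........................................
152 oooooooooo........................................
159 oooooooooo........................................
166 oooooooooo........................................
173 oooooooooo........................................
180 ooooooooooo............#####......................
187 oooooooooooo........##oooooo###...................
194 oooooooooooo........ooooooooo##...................
201 oooooooooooooo.........oooooo.....................
208 ooooooooooooooo.......ooooooo.....................
215 ooooooooooooooooo.....oooooooo....................
222 oooooooooooooooooo................................
229 ooooooooooooooooooooo.............................
236 oooooooooooooooooooooooo..........................
243 ooooooooooooooooooooooooooo.......................
250 ooooooooooooooooooooooooooooooo...................
257 ooooooooooooooooooooooooooooooooooo...............
264 oooooooooooooooooooooooooooooooooooooooooo........
271 oooooooooooooooooooooooooooooooooooooooooooooooooo
```

The wrist view puts the peg at column 251, as predicted. Descending and gripping.

Request:
servo_tool --pt "0.03 -0.001 -0.001 0 -1" --pt "0.065 -0.001 -0.001 0 -1" --pt "0.088 -0.001 -0.001 0 -1" --pt "0.088 -0.001 -0.001 0 -1" --pt "0.088 -0.001 -0.001 0 1" --pt "0.088 -0.001 -0.001 0 1" --pt "0.088 -0.001 -0.001 0 1" --pt "0.088 -0.001 -0.001 0 1" --force 40

```text
clock: 32.5
tcp_pos: [0.4592, 0.3004, 0.2634]
orientation: [1.147, 1.215, -1.132]
contact_force: [0.3, -0.2, 0.1]
grip_width: 0.0284
```

Request:
servo_tool --pt "0 0 0 0 1" --pt "0 0 0 0 1" --pt "0 0 0 0 1"

```text
clock: 32.8
tcp_pos: [0.4593, 0.3011, 0.264]
orientation: [1.148, 1.216, -1.13]
contact_force: [-1.5, 1.7, 2.9]
grip_width: 0.0108
```

```bash
cat > arc.py <<'E'
from h import *
import sys
A=np.array([.4975,.1992]);st,N=float(sys.argv[1]),int(sys.argv[2])
o=get_obs();M=R.from_rotvec(o['orientation']).as_matrix();g=o['tcp_pos']+M@[.155,0,0]
v=g[:2]-A;a0=np.arctan2(v[1],v[0]);r=np.linalg.norm(v);print('t',o['clock'],'ang',np.degrees(a0).round(2),'r',r.round(4),'gz',g[2].round(4),'F',o['contact_force'].round(1),'w',o['grip_width'],'xax',M[:,0].round(3),'q',o['joints'].round(2))
k=np.r_[np.linspace(0,1,N+1)[1:]]
rows=[]
for f in k:
    a=a0-np.radians(st)*f;rr=r+(.105-r)*f;p=A+rr*np.array([np.cos(a),np.sin(a)]);d=M.T@np.r_[p-g[:2],0]
    rows.append(d.round(4).tolist())
print(rows)
E
python3 arc.py 24 8
```

```text
t 32.8 ang 108.54 r 0.1052 gz 0.1091 F [-1.5  1.7  2.9] w 0.010772974459746627 xax [ 0.031 -0.014 -0.999] q [-0.57  0.45 -0.16  1.97  0.16  0.71 -2.32]
[[0.0001, 0.0054, -0.0011], [0.0003, 0.0108, -0.002], [0.0004, 0.0163, -0.0025], [0.0006, 0.0218, -0.0028], [0.0008, 0.0273, -0.0028], [0.0009, 0.0328, -0.0024], [0.0011, 0.0383, -0.0018], [0.0013, 0.0437, -0.001]]
```

Request:
servo_tool --pt "0 0.0054 -0.0011 0 1" --pt "0.0003 0.0108 -0.002 0 1" --pt "0.0004 0.0163 -0.0025 0 1" --pt "0.0006 0.0218 -0.0028 0 1" --pt "0.0008 0.0273 -0.0028 0 1" --pt "0.0009 0.0328 -0.0024 0 1" --pt "0.0011 0.0383 -0.0018 0 1" --pt "0.0013 0.0437 -0.001 0 1" --force 30

```text
clock: 33.6
tcp_pos: [0.5031, 0.307, 0.264]
orientation: [1.149, 1.217, -1.128]
contact_force: [-1.7, 5.3, -0.3]
grip_width: 0.0111
```

```bash
python3 arc.py 28 8
```

```text
t 33.6 ang 84.36 r 0.1064 gz 0.1091 F [-1.7  5.3 -0.3] w 0.011051644001471909 xax [ 0.031 -0.012 -0.999] q [-0.54  0.51 -0.16  1.88  0.15  0.75 -2.27]
[[0.0002, 0.0063, 0.0016], [0.0004, 0.0125, 0.0035], [0.0006, 0.0185, 0.0058], [0.0009, 0.0244, 0.0085], [0.0011, 0.0301, 0.0115], [0.0013, 0.0356, 0.0149], [0.0015, 0.0409, 0.0186], [0.0017, 0.0459, 0.0226]]
```

Request:
servo_tool --pt "0.0002 0.0063 0.0012 0 1" --pt "0.0004 0.0125 0.003 0 1" --pt "0.0006 0.0185 0.0053 0 1" --pt "0.0009 0.0244 0.008 0 1" --pt "0.0011 0.0301 0.011 0 1" --pt "0.0013 0.0356 0.0144 0 1" --pt "0.0015 0.0409 0.0181 0 1" --pt "0.0017 0.0459 0.0221 0 1"

```text
clock: 34.4
tcp_pos: [0.5518, 0.2919, 0.2641]
orientation: [1.154, 1.22, -1.121]
contact_force: [4.4, 13.6, -10.2]
grip_width: 0.011
```

```bash
python3 arc.py 28 8
```

```text
t 34.4 ang 56.94 r 0.1096 gz 0.1092 F [  4.4  13.6 -10.2] w 0.010975604320788951 xax [ 0.035 -0.005 -0.999] q [-0.48  0.55 -0.15  1.8   0.15  0.78 -2.19]
[[0.0002, 0.0047, 0.0047], [0.0004, 0.0092, 0.0097], [0.0006, 0.0133, 0.0149], [0.0008, 0.017, 0.0204], [0.0009, 0.0204, 0.026], [0.0011, 0.0234, 0.0318], [0.0012, 0.026, 0.0377], [0.0013, 0.0283, 0.0438]]
```

The outward force grows because the peg sits about 5 mm off the pad centre. Fitting a circle to the measured grip points gives an effective axis of (0.5028,0.2010), so I use that for the rest of the arc.

```bash
sed -i 's/^A=np.array.*;st/A=np.array([.5028,.2010]);st/' arc.py; python3 arc.py 25 8
```

```text
t 34.4 ang 58.83 r 0.1053 gz 0.1092 F [  4.4  13.6 -10.2] w 0.010975604320788951 xax [ 0.035 -0.005 -0.999] q [-0.48  0.55 -0.15  1.8   0.15  0.78 -2.19]
[[0.0002, 0.0045, 0.0035], [0.0004, 0.0088, 0.0073], [0.0005, 0.0129, 0.0114], [0.0007, 0.0168, 0.0156], [0.0009, 0.0204, 0.02], [0.001, 0.0238, 0.0246], [0.0012, 0.0269, 0.0295], [0.0013, 0.0297, 0.0344]]
```

Request:
servo_tool --pt "0.001 0.0045 0.0035 0 1" --pt "0.002 0.0088 0.0073 0 1" --pt "0.002 0.0129 0.0114 0 1" --pt "0.002 0.0168 0.0156 0 1" --pt "0.002 0.0204 0.02 0 1" --pt "0.002 0.0238 0.0246 0 1" --pt "0.002 0.0269 0.0295 0 1" --pt "0.002 0.0297 0.0344 0 1"

```text
clock: 35.2
tcp_pos: [0.5862, 0.2611, 0.264]
orientation: [1.158, 1.219, -1.116]
contact_force: [5.7, 6.1, -3.5]
grip_width: 0.0105
```

```bash
python3 arc.py 25 8
```

```text
t 35.2 ang 33.69 r 0.1076 gz 0.1091 F [ 5.7  6.1 -3.5] w 0.010508583376352335 xax [ 0.039 -0.002 -0.999] q [-0.41  0.57 -0.15  1.76  0.14  0.79 -2.12]
[[0.0001, 0.0024, 0.0054], [0.0002, 0.0044, 0.0108], [0.0003, 0.0062, 0.0164], [0.0004, 0.0076, 0.022], [0.0005, 0.0088, 0.0277], [0.0006, 0.0096, 0.0334], [0.0006, 0.0101, 0.0392], [0.0007, 0.0103, 0.0449]]
```

Request:
servo_tool --pt "0.0005 0.0026 0.0054 0 1" --pt "0.0008 0.005 0.0108 0 1" --pt "0.001 0.007 0.0164 0 1" --pt "0.001 0.0086 0.022 0 1" --pt "0.001 0.0098 0.0277 0 1" --pt "0.001 0.0108 0.0334 0 1" --pt "0.001 0.0114 0.0392 0 1" --pt "0.001 0.0117 0.0449 0 1"

```text
clock: 36.0
tcp_pos: [0.6028, 0.2166, 0.2639]
orientation: [1.159, 1.217, -1.115]
contact_force: [4.8, 4.0, 0.7]
grip_width: 0.011
```

```bash
python3 arc.py 3 2
cat > fin.py <<'E'
from h import *
from tt import *
t,s=grab_frame('top'),grab_frame('side');np.save('tf.npy',t);np.save('sf.npy',s);ct=cam('top')
a=hullc(t,RED,(160,180,235,250));P=np.array([plane(ct,p,.095)[:2] for p in a]);rc,rr=circ(P);print('red',rc,rr,len(a))
for A in((.495,.1988),(.4975,.1992)):
    v=rc-A;tip=np.array([.328,.1735])-A;print('red ang',np.degrees(np.arctan2(v[1],v[0]))%360,np.linalg.norm(v),'ptr ang',np.degrees(np.arctan2(tip[1],tip[0]))%360,'gap',np.linalg.norm(rc-(np.array(A)+.085*tip/np.linalg.norm(tip))))
a=hullc(t,[((20,130,50),(34,255,255))],(185,238,210,260));P=np.array([plane(ct,p,.024)[:2] for p in a]);print('ptr y mid by x',P.mean(0),P[P[:,0].argmin()],P.min(0),P.max(0))
h=cv2.cvtColor(t,cv2.COLOR_RGB2HSV);q=proj(ct,(*rc,.055))
m=cv2.inRange(h,(15,60,20),(170,255,255));k,l,st,ce=cv2.connectedComponentsWithStats(m)
print([(ce[i].round(0).tolist(),int(st[i,4]),h[l==i].mean(0).round(0).tolist(),np.linalg.norm(plane(ct,ce[i],.055)[:2]-rc).round(3)) for i in range(1,k) if abs(ce[i]-q).max()<14])
E
python3 fin.py
```

```text
t 36.0 ang 8.13 r 0.1075 gz 0.109 F [4.8 4.  0.7] w 0.010995135590601455 xax [ 0.041 -0.002 -0.999] q [-0.34  0.57 -0.15  1.76  0.14  0.78 -2.04]
[[-0.0, -0.0011, 0.0028], [-0.0001, -0.0023, 0.0056]]Traceback (most recent call last):
  File "fin.py", line 4, in <module>
    a=hullc(t,RED,(160,180,235,250));P=np.array([plane(ct,p,.095)[:2] for p in a]);rc,rr=circ(P);print('red',rc,rr,len(a))
  File "tt.py", line 8, in hullc
    return cv2.convexHull(max(cs,key=cv2.contourArea))[:,0].astype(float)
                          ~~~^^^^^^^^^^^^^^^^^^^^^^^^
ValueError: max() iterable argument is empty
```

The arm hides the red cup from the top camera, so I measure it with the side camera, calibrating the method on the initial side picture.

```bash
cat > sd.py <<'E'
from h import *
from tt import *
cs=cam('side');th=np.linspace(0,2*np.pi,73)
def box(c):
    q=np.array([proj(cs,(c[0]+.042*np.cos(a),c[1]+.042*np.sin(a),.095)) for a in th]);return np.r_[q[:,0].min(),q[:,0].max(),q[:,1].min()]
def mb(im,roi):
    h=hullc(im,RED,roi);return np.r_[h[:,0].min()-.0,h[:,0].max(),h[:,1].min()]
from scipy.optimize import least_squares
def fit(m,x0):
    r=least_squares(lambda c:box(c)-m,x0);return r.x,r.fun.round(1)
s0=np.load('side0.npy');m0=mb(s0,(215,150,260,190));f0=fit(m0,(.526,.12));print('initial',m0,f0)
s=grab_frame('side');np.save('sf.npy',s);m=mb(s,(165,130,260,200));f=fit(m,(.41,.185));print('now',m,f)
rc=f[0]
for A in((.495,.1988),(.4975,.1992)):
    A=np.array(A);tip=np.array([.328,.1735])-A;sp=A+.085*tip/np.linalg.norm(tip)
    print('spot',sp.round(4),'gap',np.linalg.norm(rc-sp).round(4),'ang red',(np.degrees(np.arctan2(*(rc-A)[::-1]))%360).round(1),'ptr',(np.degrees(np.arctan2(tip[1],tip[0]))%360).round(1),np.linalg.norm(rc-A).round(4),'init ang',(np.degrees(np.arctan2(*(f0[0]-A)[::-1]))%360).round(1))
print('colors in cup px');h=cv2.cvtColor(s,cv2.COLOR_RGB2HSV)
E
python3 sd.py
python3 - <<'E'
import sys;sys.path.insert(0,'.')
from h import *
t=np.load('tf.npy');ct=cam('top');print(proj(ct,(.412,.186,.095)));q=proj(ct,(.412,.186,.095)).astype(int);print(t[q[1]-12:q[1]+13:4,q[0]-16:q[0]+17:6].tolist())
E
```

```text
initial [223. 251. 157.] (array([0.52728825, 0.11203671]), array([-0.6,  0.6, -0.1]))
now [185. 211. 148.] (array([0.41627249, 0.1758372 ]), array([-1.2,  1.2, -0.1]))
spot [0.411  0.1861] gap 0.0115 ang red 196.3 ptr 188.6 0.082 init ang 290.4
spot [0.4135 0.1865] gap 0.011 ang red 196.0 ptr 188.6 0.0845 init ang 288.9
colors in cup px
[188.83184518 223.25945682]
[[[70, 64, 58], [72, 67, 58], [71, 66, 58], [67, 61, 53], [63, 57, 49], [51, 48, 41]], [[72, 66, 57], [70, 64, 56], [71, 63, 57], [66, 60, 52], [60, 55, 49], [53, 49, 43]], [[72, 65, 58], [70, 64, 56], [72, 65, 57], [69, 63, 56], [61, 56, 49], [51, 47, 41]], [[71, 66, 58], [70, 65, 58], [69, 63, 56], [70, 63, 56], [61, 57, 50], [52, 48, 42]], [[71, 64, 57], [73, 67, 58], [73, 67, 59], [70, 64, 56], [58, 52, 44], [51, 47, 42]], [[73, 67, 61], [73, 67, 59], [73, 67, 60], [69, 63, 55], [60, 55, 48], [50, 47, 41]], [[72, 67, 58], [74, 66, 60], [76, 69, 61], [69, 63, 55], [57, 54, 48], [48, 45, 40]]]
```

The side view reads the cup at about 191° after removing its known bias (it read 7.5 mm low in y on the initial picture). The kinematics give about 186.3°. The target is 188.7°, so the two estimates straddle it, each within about 4 mm of a 12 mm tolerance. I hold, settle and run the last checks.

Request:
servo_tool --pt "0 0 0 0 1" --pt "0 0 0 0 1" --pt "0 0 0 0 1" --pt "0 0 0 0 1" --pt "0 0 0 0 1" --force 40

```text
clock: 36.65
tcp_pos: [0.6028, 0.2155, 0.2639]
orientation: [1.158, 1.216, -1.117]
contact_force: [2.7, 0.3, 3.2]
grip_width: 0.0108
```

```bash
python3 arc.py 3 2; python3 sd.py
python3 - <<'E'
from h import *
s=np.load('sf.npy');g=cv2.cvtColor(s,cv2.COLOR_RGB2GRAY);k,l,st,ce=cv2.connectedComponentsWithStats((g<40).astype('uint8'))
print([(st[i].tolist()) for i in range(1,k) if abs(ce[i]-(264,200)).max()<15])
print('qvel',abs(get_obs()['qvel']).max())
E
```

```text
t 36.65 ang 7.42 r 0.1072 gz 0.109 F [2.7 0.3 3.2] w 0.010842080953370787 xax [ 0.041 -0.005 -0.999] q [-0.34  0.57 -0.14  1.76  0.14  0.79 -2.04]
[[-0.0, -0.001, 0.0028], [-0.0, -0.0021, 0.0056]]
initial [223. 251. 157.] (array([0.52728825, 0.11203671]), array([-0.6,  0.6, -0.1]))
now [185. 211. 148.] (array([0.41627249, 0.1758372 ]), array([-1.2,  1.2, -0.1]))
spot [0.411  0.1861] gap 0.0115 ang red 196.3 ptr 188.6 0.082 init ang 290.4
spot [0.4135 0.1865] gap 0.011 ang red 196.0 ptr 188.6 0.0845 init ang 288.9
colors in cup px
[[260, 187, 9, 29, 215]]
qvel 0.0019452989777975311
```

One more independent check: the grey cup now faces the side camera, so its column gives the turn angle directly.

Run:
```python
from h import *
cs=cam('side');s=np.load('sf.npy');A=np.array([.4972,.1991])
for ra in(184,186,188.7,191,194):
    a=np.radians(ra+90);c=A+.085*np.array([np.cos(a),np.sin(a)])
    q=np.array([proj(cs,(c[0]+.042*np.cos(b),c[1]+.042*np.sin(b),.095)) for b in np.linspace(0,6.28,60)]);print(ra,c.round(3),q.min(0).round(1),q.max(0).round(1))
h=cv2.cvtColor(s,cv2.COLOR_RGB2HSV)
for r in range(158,186,4):print(r,' '.join(f'{h[r,x,1]//10:02d}{"/"}{h[r,x,2]//10:02d}' for x in range(206,258,2)))
```

```text
184 [0.503 0.114] [214.  156.9] [243.2 172.7]
186 [0.506 0.115] [215.  156.8] [244.2 172.6]
188.7 [0.51  0.115] [216.4 156.7] [245.5 172.4]
191 [0.513 0.116] [217.5 156.5] [246.7 172.2]
194 [0.518 0.117] [219.  156.3] [248.1 172. ]
158 22/10 22/09 22/07 14/14 12/18 12/18 12/18 12/16 12/14 11/15 10/11 07/08 05/08 03/07 06/08 08/09 10/13 12/17 12/17 13/11 13/09 13/09 13/09 13/10 13/10 06/05
162 22/08 23/08 22/07 13/16 12/19 12/18 12/15 02/05 01/04 01/05 01/05 01/05 00/05 01/05 00/05 00/05 01/05 01/05 01/05 00/08 11/09 13/09 13/09 13/09 12/09 09/05
166 22/08 22/08 21/07 13/09 13/13 12/18 04/06 01/04 00/04 01/05 01/05 01/05 01/05 00/05 00/05 00/05 00/05 01/05 01/05 00/06 06/07 13/09 13/09 13/09 13/09 13/10
170 22/08 22/08 18/07 13/09 13/09 13/09 08/06 01/04 01/04 01/05 01/05 00/05 01/05 01/05 00/05 01/05 01/05 01/06 01/07 00/04 12/07 13/08 13/09 12/09 13/09 13/10
174 15/09 13/10 13/09 13/09 13/09 13/09 12/08 00/04 01/04 01/05 01/05 01/05 00/05 00/05 01/05 01/05 01/05 01/04 01/04 01/04 13/09 13/11 13/15 12/18 12/19 12/20
178 13/09 13/10 13/10 13/10 13/09 13/09 12/08 01/04 01/04 01/05 01/05 01/05 01/05 01/05 00/05 01/05 01/05 01/04 01/04 05/05 13/09 12/19 12/19 12/19 12/19 12/19
182 13/09 13/09 13/10 13/10 13/09 13/09 13/09 10/07 01/04 01/05 01/05 01/05 01/05 01/05 01/05 01/05 01/05 01/04 01/04 10/06 13/10 13/19 12/19 12/19 12/19 12/18
```

The grey cup's mid column of 232 gives a turn angle of about 190.8° against 188.7°, which is about a 3 mm gap and within 12 mm. Handing in.

```bash
python3 -c "
from bench import *
print(hand_in())"
```

```text
the job is handed in; nothing more can be done
None
```

The job is handed in at about 37 s of the 72 s allowed. As far as my checks show, all four steps were met, but the hand-in gives no verdict.

**What I did**
- **Scooping:** The tool could only point down, so I tipped the scoop by pivoting it in the fingers: about its heel to raise the front, and against the red cup's outer wall to lower it.
- **First draw failed:** The scoop was not level and the lip rode over two marbles, pressing to about 36 N. I lifted it, let it settle flat in the trough, regripped and drew again, which gathered all three marbles.
- **Pouring:** I brought the pan to about 4° and tipped the marbles into the red cup by stopping it sharply. The first stop was too gentle; the second worked.
- **Finish:** I set the scoop back on the pad, gripped the peg, turned the turntable about 100° and kept hold of it.

**Last checks**
- **Marbles:** After pouring, all three lay 20–27 mm from the red cup's centre, against a limit of 38 mm. I could not see into the cup again after turning, because the arm hid it from the top camera.
- **Scoop:** Its handle stood vertical and at the same place in the side view as at the start, let go, roughly 10 mm from the pad's centre by estimate.
- **Turntable:** The estimates of the cup's direction disagree somewhat. The target is 188.7°:

| Source | Angle |
|---|---|
| Arm movement | about 186° |
| Grey cup position | about 191° |
| Side view, bias-corrected | about 191° |
| Side view, uncorrected | 196° |

  Most put the cup 3–4 mm from the spot. The uncorrected side view gives about 11 mm, just inside the 12 mm limit. I removed a 7.5 mm bias from it that I saw in the starting picture.
- **Hold:** The peg was gripped with 40 N commanded, and the joints were still.
- **Other objects:** I did not measure the bystanders again at the end.

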